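# Fish the dropped spice tins out from behind the rack and pack the drawer

### The job

One or two spice tins have slipped into the narrow slot behind the spice rack: fish them out with the hooked rod, never touching a tin with the fingers while it is inside the slot, and stand the rod back upright with its handle on the cork mat, lying along it. Pack every tin on the board, upright, into the rack's drawer in one tight row along the long wall farther from the robot: push the first one right into the corner at the knob end, 46 mm side across the drawer, and each next one up against the long wall and the tin before, leaving no gaps. Leave the pot and the salt shaker where they are.

Things in the scene. Friction and masses are not known exactly. Their poses are not given: they have to be found in the camera images.
- tin1: closed rectangular metal spice tin, standing upright: 46 (own x) x 34 (own y) x 44 high (z), 90 g, all tins alike; origin at the centre of its underside. Present in some starts, in the slot when present.
- tin2: closed rectangular metal spice tin, standing upright: 46 (own x) x 34 (own y) x 44 high (z), 90 g, all tins alike; origin at the centre of its underside. Present in some starts, in the slot when present (at least one of tin1 and tin2 is there; tin2 nearer the mouth).
- tin3: closed rectangular metal spice tin, standing upright: 46 (own x) x 34 (own y) x 44 high (z), 90 g, all tins alike; origin at the centre of its underside. When present (three or four of tin3 to tin6 are) it stands on the open board to the robot's front left, in front of the rack.
- tin4: closed rectangular metal spice tin, standing upright: 46 (own x) x 34 (own y) x 44 high (z), 90 g, all tins alike; origin at the centre of its underside. When present (three or four of tin3 to tin6 are) it stands on the open board to the robot's front left, in front of the rack.
- tin5: closed rectangular metal spice tin, standing upright: 46 (own x) x 34 (own y) x 44 high (z), 90 g, all tins alike; origin at the centre of its underside. When present (three or four of tin3 to tin6 are) it stands on the open board to the robot's front left, in front of the rack.
- tin6: closed rectangular metal spice tin, standing upright: 46 (own x) x 34 (own y) x 44 high (z), 90 g, all tins alike; origin at the centre of its underside. When present (three or four of tin3 to tin6 are) it stands on the open board to the robot's front left, in front of the rack.
- rod: hooked rod, 150 g: flat wooden block handle 80 long (own x) x 40 wide x 24 high, origin at the centre of its underside; from its +x end a bent steel rod 8 thick rises to a level shank (axis at z = 62), runs to x = 260, turns down and ends in a level crosswise foot (axis z = 4, 20 to either side in y). Stands upright on handle and foot; starts with its handle on the mat.
- rod_tip (a point): middle of the underside of the rod's crosswise foot, at x = 260, y = 0, z = 0 of the rod
- mat: flat cork mat 130 (own x) x 70 (y), 1 thick, fixed on the board, level with it for all purposes (things on it rest at board height); origin at its centre. The rod lies along its x, hook towards +x.
- slot_mouth (a point): centre of the slot's open end, on the board. Slot: 58 wide (own x -29 to 29), 200 deep along own +y (left, turned by the rack's yaw), far end closed, floor is the board, open above. Robot's side: the fixed white rack with jars (own x -109 to -29, 95 high); far side: a fixed panel 130 high, 12 thick. The board outside the mouth (own -y) is free.
- drawer: the rack's low white drawer, taken out, fixed on the board, open above: outside 72 (own x) x 235 (y) x 25 high, walls and floor 5 thick, inside 62 x 225 x 20 deep; origin at the centre of its underside. Own +x points away from the robot. A small knob on its -y end sticks out 20.
- drawer_corner (a point): the inside corner of the drawer to pack from, at the knob end and the long wall farther from the robot, at the top of the drawer's floor (x = 31, y = -112.5, z = 5 of the drawer); same axes as the drawer. The row runs along +y, the long wall lies at x = 0 and the inside is towards -x.
- pot: lidded white ceramic pot 100 wide, 100 high; bystander; origin at the centre of its underside
- shaker: glass salt shaker 42 wide, 80 high; bystander; origin at the centre of its underside
Not all that is in view belongs to the job. What is shaped like the tin1 but purple or yellow is not meant. Leave any green look-alike of the tin4 alone.

How it is judged:
By the outcome, as a careful person would: the job done as asked, in the order asked, and still so for the second after the job is handed in, with the robot touching nothing.
Of tin1, tin2 only 1 to 2 are there at a start; the rules pass over those that are not, and their reading is None.
Of tin3, tin4, tin5, tin6 only 3 to 4 are there at a start; the rules pass over those that are not, and their reading is None.
At some moment in a run one of rod, tin1, tin2, tin3, tin4, tin5, tin6 may be knocked a few centimetres aside while the robot is not near it.
It also fails if it takes over 210 s, if anything falls off the work surface, if the arm or the gripper's body presses on something with over 40 N, if the wrist force passes 120 N, or if a joint passes its speed limit or range.

### The arm

A 6-joint arm with a two-finger parallel gripper is mounted at the origin on the work surface. World frame = base frame: x ahead of the robot, y to its left, z up, the work surface at z = 0. Lengths are in m, angles in rad, forces in N, time in s.
With the tool pointing down it reaches from about 0.35 to 0.95 m from the base axis. Payload 17.4 kg.
Tool frame: the origin (TCP) lies on the centre line of the jaws, within the pads' length; the fingertips stand 25 mm ahead of it and the grasp point (between the pads) lies 6 mm ahead of it; z points along the fingers, y is the line along which they close (so a half turn about z gives the same grasp; the last joint's range is limited). The gripper opens to 93 mm and grips with 3 to 60 N. Pads are 15 mm wide; open, the fingers measure 128 mm over their backs; the gripper's body (75 mm by 188 mm) begins 65 mm behind the grasp point.
Start: joints at [-1.188, 0.116, 1.442, -0, 1.584, -0.038], TCP at [0.276, -0.616, 0.244] pointing down, gripper open.
Joint ranges: [-2.83, 2.83], [-0.83, 2.19], [0.07, 2.5], [-1.14, 4.28], [0.01, 3], [-2.97, 2.97]. Speed limits (rad/s): [1.89, 1.89, 2.22, 3.14, 3.14, 3.14].

### API

Orientations are given as [roll, pitch, yaw] about the fixed x, y, z axes, in that order (R = Rz(yaw) Ry(pitch) Rx(roll)).
In Python, from station import bot gives the robot as it stands.
- The arm moves only by the shell command python3 -m crank 'ROWS' [FORCE]. ROWS is JSON, one flat list of numbers, 7 for each row, row after row: the shift along the tool's x, y, z in units of 30 mm (1.0 is 30 mm), then the turn, a rotation vector about the tool's x, y, z in degrees, then the opening in per cent of the stroke, from 0 (shut) to 100 (fully open). A call has 1 to 10 rows; each row shifts and turns the commanded pose from where the row before left it, along the tool's axes as they then stand; what a row does not reach is not made up. A row lasts 1/12 s, in which the tool goes at most 41.7 mm and 7.16 degrees, less where a joint would pass 70% of its speed; a pose out of reach is approached as far as the arm can. A call is refused whole if a number of a shift passes 1 or a number of a turn 7.16, either way. A call with a gripper value outside its range is refused whole. The fingers move at their own pace and stop on an object; FORCE is the grip in N (left out, the last holds). Time passes only in rows, so rows that do not move let the fingers close. It gives the time, the measured TCP pose, the force, the opening and the grip force at its end, in the units of the state.
- bot.observe(): the state, without advancing time (a new reading comes with each control period).
- bot.capture(name): name is "scene" or "top" or "wrist"; returns the picture (384x512x3 uint8, red, green, blue); there is no depth.
- bot.camera_model(name): a dict with "intrinsics" (3x3 intrinsics, pixels), "R" (3x3) and "t" (3): a world point X has camera coordinates R X + t. Camera axes: x right, y down, z forward; pixel columns grow to the right and rows downward; lengths in m; the calibration is good to about 2 mm. The wrist camera is an equidistant fisheye: a pixel r from the principal point sees the ray r / f radians off the axis. A picture is of the moment at which its call begins: read the wrist's pose just before it. camera_model takes no time and is no camera call; for the wrist camera it gives the pose at the moment of the call.
- bot.hand_in(): hands the job in; it is judged then, once.
The state is a dict: "clock": time; "joints": joint angles; "qd": joint speeds; "joint_torque": joint torques, N m; "eef_pos": TCP position; "tool_rot": TCP orientation; "ft_force": force on the tool from outside, world axes, zero at the start; "torque": the same for the moment, N m; "finger_gap": finger opening in m; "gripper_force": force on a finger pad.
Only numpy, scipy, OpenCV 4.12 (cv2) and the standard library are available. Lean on these libraries where they do the work, as an engineer would, in place of code of your own. Each camera call takes 0.05 s, during which the arm holds its last target. There are 200 camera calls.

## Working session

There is one attempt and no reset: what is moved stays moved. The work goes in short steps, Python scripts to look and compute and a shell command to move; the robot and the scene stay as the last step left them, time stands still between calls to the robot, and variables do not carry over. Pictures are saved under pics/ and viewed, at most 14 in all, crops included, and the job is handed in when it is done.

```bash
ls; mkdir -p pics; python3 - <<'E'
from station import bot
import cv2
for n in ("scene","top"):
    im=bot.capture(n); cv2.imwrite(f"pics/{n}0.png",cv2.resize(im[:,:,::-1],(800,600),interpolation=cv2.INTER_CUBIC))
    m=bot.camera_model(n); print(n,m)
s=bot.observe(); print(s)
E
```

```text
pics
scene {'intrinsics': array([[434.49448073,   0.        , 256.75963795],
       [  0.        , 434.49448073, 198.03442981],
       [  0.        ,   0.        ,   1.        ]]), 'R': array([[-0.75542091,  0.65495248,  0.01940373],
       [ 0.35715305,  0.43640574, -0.82582791],
       [-0.54934593, -0.61691757, -0.56358829]]), 't': array([ 0.37155048, -0.18531517,  1.56563928])}
top {'intrinsics': array([[356.90331098,   0.        , 252.22919308],
       [  0.        , 356.90331098, 189.95011136],
       [  0.        ,   0.        ,   1.        ]]), 'R': array([[-0.02426152, -0.99926813, -0.02957322],
       [-0.98912416,  0.02828688, -0.14433725],
       [ 0.14506815,  0.02574975, -0.98908654]]), 't': array([0.08981795, 0.55443841, 0.82524843])}
{'clock': 0.1, 'joints': array([-1.18779213e+00,  1.16459609e-01,  1.44214924e+00, -5.93898900e-06,
        1.58401253e+00, -3.77733690e-02]), 'qd': array([ 8.55203524e-04, -4.49416742e-04, -7.30710469e-04, -1.15867920e-03,
       -3.95124181e-05, -5.65989647e-04]), 'joint_torque': array([ 1.59047529e-03, -7.22897243e+01, -6.23866081e+01,  7.80625851e-02,
        2.27970531e-02, -7.36824950e-05]), 'eef_pos': array([ 0.27567114, -0.61598607,  0.242995  ]), 'tool_rot': array([-3.14056443e+00, -3.29151684e-05,  4.20777477e-01]), 'ft_force': array([0.19271561, 0.0124928 , 0.38385651]), 'torque': array([-0.02254094, -0.04343764, -0.02357265]), 'gripper_force': 0.0, 'finger_gap': 0.09292791934620567}
```

View pics/top0.png

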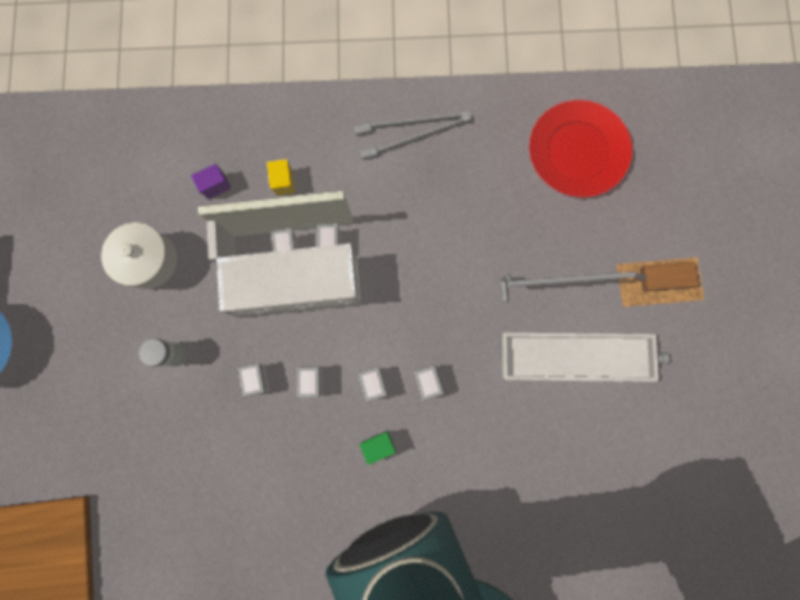

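View pics/scene0.png

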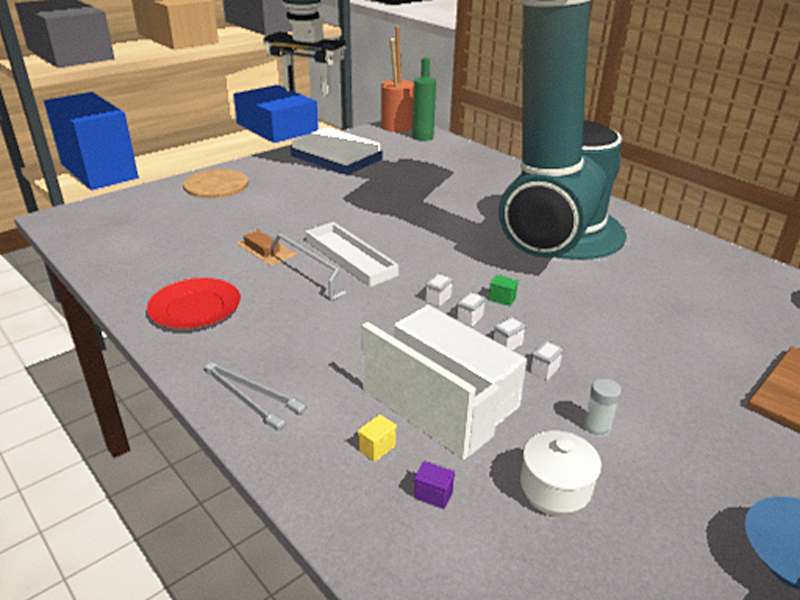

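Top view: four white tins stand at about (250,380), (308,382), (373,384) and (430,382). Two more are in the slot, at (282,240) and (327,237). The rod handle is at (672,276) with its foot at (505,287), the drawer is centred on (580,358), and the slot mouth is near (350,220).

```bash
cat > h.py <<'E'
from station import bot
import numpy as np, cv2
def ray(n,u,v,m=None):
    m=m or bot.camera_model(n); K=m["intrinsics"];R=m["R"];t=m["t"]
    x=(u-K[0,2])/K[0,0]; y=(v-K[1,2])/K[1,1]
    if n=="wrist":
        r=np.hypot(x,y); s=np.sin(r)/r if r>1e-9 else 1; d=np.array([x*s,y*s,np.cos(r)])
    else: d=np.array([x,y,1.])
    return -R.T@t, R.T@d
def world(n,u,v,z,m=None):
    o,d=ray(n,u,v,m); return o+d*(z-o[2])/d[2]
def proj(n,X,m=None):
    m=m or bot.camera_model(n); K=m["intrinsics"]; c=np.asarray(X)@m["R"].T+m["t"]
    if n=="wrist":
        q=np.hypot(c[...,0],c[...,1]); th=np.arctan2(q,c[...,2]); k=th/np.maximum(q,1e-12)
        x,y=c[...,0]*k,c[...,1]*k
    else: x,y=c[...,0]/c[...,2],c[...,1]/c[...,2]
    return np.stack([K[0,0]*x+K[0,2],K[1,1]*y+K[1,2]],-1)
def blobs(n,im,mask,z,lo=60,hi=8000,m=None):
    "min-area rect of each blob, corners cast on plane z"
    k,lab,st,ce=cv2.connectedComponentsWithStats(mask.astype(np.uint8))
    out=[]
    for i in range(1,k):
        if not lo<st[i,4]<hi: continue
        c,_=cv2.findContours((lab==i).astype(np.uint8),cv2.RETR_EXTERNAL,cv2.CHAIN_APPROX_NONE)
        P=np.array([world(n,u,v,z,m)[:2] for u,v in c[0][:,0].astype(float)],np.float32)*1000
        (cx,cy),(w,h),a=cv2.minAreaRect(P)
        if w<h: w,h,a=h,w,a+90
        a=(a+90)%180-90
        out.append((ce[i],st[i,4],np.round([cx,cy,w,h,a],1)))
    return out
E
python3 - <<'E'
from h import *
im=bot.capture("top").astype(int); cv2.imwrite("pics/t1.png",im[:,:,::-1].astype(np.uint8))
mn=im.min(2);mx=im.max(2)
for th in (160,190):
  print(th)
  for b in blobs("top",im,(mn>th)&(mx-mn<40),.044): print(np.round(b[0]*1.5625),b[1],b[2])
print("rod handle/mat")
hsv=cv2.cvtColor(im.astype(np.uint8),cv2.COLOR_RGB2HSV)
for nm,a,b in(("handle",(0,120,50),(18,255,170)),("matt",(5,60,120),(25,255,255))):
  for q in blobs("top",im,cv2.inRange(hsv,a,b)>0,.024 if nm=="handle" else 0.0): print(nm,np.round(q[0]*1.5625),q[1],q[2])
W=lambda u,v,z:np.round(world("top",u/1.5625,v/1.5625,z)*1000)[:2]
print("drawer top corners",[W(u,v,.025) for u,v in((502,333),(657,334),(659,382),(503,381))])
print("foot",[W(u,v,.004) for u,v in((505,275),(505,300))],"shank",W(520,283,.062),W(630,276,.062))
print("rack top",[W(u,v,.095) for u,v in((217,258),(352,245),(356,297),(220,311))],"panel top",[W(u,v,.13) for u,v in((200,212),(343,196),(198,207),(342,191))])
print("slot tins",[W(u,v,.044) for u,v in((272,230),(292,229),(317,225),(337,224))])
E
```

```text
160Traceback (most recent call last):
  File "<stdin>", line 6, in <module>
  File "h.py", line 26, in blobs
    P=np.array([world(n,u,v,z,m)[:2] for u,v in c[0][:,0].astype(float)],np.float32)*1000
                ~~~~~^^^^^^^^^^^
  File "h.py", line 11, in world
    o,d=ray(n,u,v,m); return o+d*(z-o[2])/d[2]
        ~~~^^^^^^^^^
  File "h.py", line 4, in ray
    m=m or bot.camera_model(n); K=m["intrinsics"];R=m["R"];t=m["t"]
           ~~~~~~~~~~~~~~~~^^^
ValueError: time passes only in moves, steps and waits
```

```bash
python3 - <<'E'
import cv2
im=cv2.imread("pics/t1.png")
a=cv2.resize(im[105:205,115:295],(800,444),interpolation=cv2.INTER_CUBIC);cv2.imwrite("pics/crop1.png",a)
E
```

```text
(no output)
```

View pics/crop1.png

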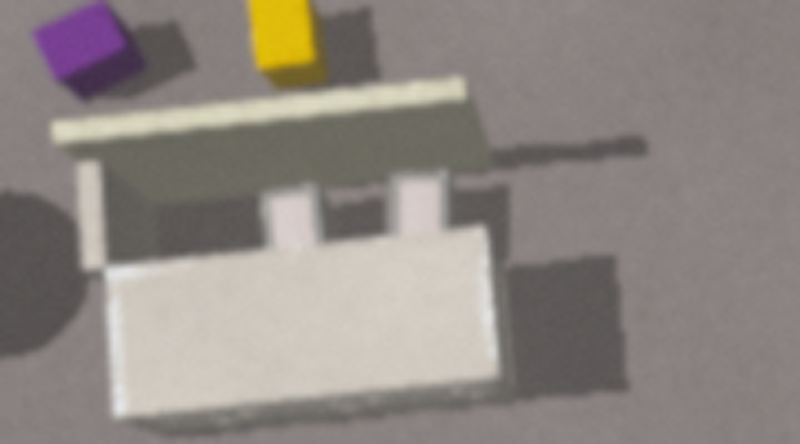

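Crop of the slot: two tins are partly hidden by the rack. Their tops span crop x 265–317 and 393–445, with the far edges at crop y≈187 and 175. Behind the left tin there is open space back to the end wall at x≈105.

```bash
python3 - <<'E'
s=open("h.py").read()
s=s.replace("def ray(","_c={}\ndef cm(n):\n    if n not in _c: _c[n]=bot.camera_model(n)\n    return _c[n]\ndef ray(",1).replace("m or bot.camera_model(n)","m or cm(n)")
open("h.py","w").write(s)
E
cat > meas.py <<'E'
from h import *
im=cv2.imread("pics/t1.png")[:,:,::-1].astype(int)
mn=im.min(2);mx=im.max(2)
for th in (160,190):
  print(th)
  for b in blobs("top",im,(mn>th)&(mx-mn<40),.044): print(np.round(b[0]*1.5625),b[1],b[2])
hsv=cv2.cvtColor(im.astype(np.uint8),cv2.COLOR_RGB2HSV)
for nm,a,b in(("handle",(0,120,50),(18,255,170)),("matt",(5,60,120),(25,255,255))):
  for q in blobs("top",im,cv2.inRange(hsv,a,b)>0,.024 if nm=="handle" else 0.0): print(nm,np.round(q[0]*1.5625),q[1],q[2])
W=lambda u,v,z:np.round(world("top",u/1.5625,v/1.5625,z)*1000)[:2]
C=lambda u,v,z:np.round(world("top",115+u/4.444,105+v/4.444,z)*1000)[:2]
print("drawer top corners",[W(u,v,.025) for u,v in((502,333),(657,334),(659,382),(503,381))])
print("foot",[W(u,v,.004) for u,v in((505,275),(505,300))],"shank",W(520,283,.062),W(630,276,.062))
print("rack top",[C(u,v,.095) for u,v in((105,266),(488,227),(498,378),(113,416))],"panel top",[C(u,v,.13) for u,v in((52,144),(465,100),(52,123),(465,78))])
print("slot tins",[C(u,v,.044) for u,v in((265,190),(317,185),(393,178),(445,172))], "endwall", C(105,160,.095),C(105,268,.095),C(78,160,.095))
E
python3 meas.py
```

```text
160
[147.  23.] 954 [1037.7  482.1   88.5   83.6   87.5]
[201.  22.] 910 [1035.   390.    87.2   80.6   87.5]
[256.  20.] 847 [1033.7  297.5   86.3   74.6   87.5]
[309.  19.] 798 [1031.7  204.9   82.2   73.    89.5]
[365.  18.] 805 [1028.3  113.    88.3   68.5   87.5]
[420.  17.] 758 [1025.7   20.2   83.8   65.6   87.9]
[476.  16.] 705 [1024.2  -72.3   85.7   59.7   87.5]
[530.  15.] 592 [1023.4 -164.4   84.5   56.8  -89.5]
[588.  14.] 626 [1019.9 -258.4   86.8   50.9   87.4]
[644.  12.] 567 [1017.3 -348.8   85.9   47.9   87.5]
[702.  11.] 487 [1017.2 -442.4   85.    39.4   87.4]
[739.  12.] 76 [ 1.0159e+03 -5.0550e+02  3.6700e+01  2.3400e+01 -6.0000e-01]
[795.   9.] 73 [1013.3 -592.4   34.5   12.5   -7.2]
[44. 31.] 593 [1036.9  666.8   82.3   81.5  -89.6]
[90. 28.] 564 [1037.   575.4   81.5   81.   -89.3]
[ 5. 27.] 205 [1038.7  726.8   82.7   19.1    4.4]
[762.  43.] 719 [ 956.2 -534.3   83.    61.2  -89.9]
[704.  47.] 645 [ 954.5 -441.9   84.2   61.4  -89.9]
[590.  49.] 654 [ 956.2 -257.4   83.7   62.9  -88.7]
[647.  49.] 727 [ 954.5 -350.    85.1   60.8   87.6]
[478.  54.] 747 [95
[... 1597 characters left out ...]
138.4   4.6]
matt [278. 174.] 302 [775.8 267.4  62.1  40.8   6.4]
matt [661. 282.] 1398 [ 576.  -352.4  132.5   72.2  -86.6]
matt [ 43. 551.] 3403 [178.7 632.7 151.  134.7   4.6]
drawer top corners [array([497., -91.]), array([ 489., -330.]), array([ 416., -326.]), array([423., -89.])]
foot [array([ 593., -105.]), array([ 552., -102.])] shank [ 569. -116.] [ 575. -282.]
rack top [array([615., 336.]), array([630., 135.]), array([550., 131.]), array([536., 330.])] panel top [array([671., 352.]), array([687., 142.]), array([682., 353.]), array([699., 142.])]
slot tins [array([668., 265.]), array([669., 236.]), array([672., 193.]), array([675., 164.])] endwall [672. 338.] [614. 336.] [673. 352.]
```

```bash
python3 -m crank '[0,0,0,0,0,-6.8,100, 0,0,0,0,0,-6.8,100, 0,0,0,0,0,-6.8,100, 0,0,0,0,0,-6.8,100, 0,0,0,0,0,-6.8,100, 0,0,0,0,0,-6.8,100, 0,0,0,0,0,-6.8,100, 0,0,0,0,0,-6.8,100, 0,0,0,0,0,-6.8,100, 0,0,0,0,0,-6.8,100]'
python3 -m crank '[0.5,0.6,0,0,0,0,100, 0.8,1,0,0,0,0,100, 0.8,1,0,0,0,0,100, 0.8,1,0,0,0,0,100, 0.8,1,0,0,0,0,100, 0.8,1,0,0,0,0,100, 0.8,1,0,0,0,0,100, 0.8,1,0,0,0,0,100, 0.8,1,0,0,0,0,100, 0.8,1,0,0,0,0,100]'
python3 -m crank '[0.3,0.9,0,0,0,0,100, 0,0,0,0,0,0,100, 0,0,0,0,0,0,100, 0,0,0,0,0,0,100]'
python3 - <<'E'
from h import *
m=bot.camera_model("wrist"); im=bot.capture("wrist"); cv2.imwrite("pics/w1.png",cv2.resize(im[:,:,::-1],(768,576),interpolation=cv2.INTER_CUBIC))
np.save("w1.npy",m,allow_pickle=True); print(m)
E
```

```text
clock: 0.98
eef_pos: [0.2757, -0.616, 0.2433]
tool_rot: [-3.141, -0.0, 1.614]
ft_force: [-0.3, -1.3, -0.0]
finger_gap: 0.093
gripper_force: 0.0
clock: 1.82
eef_pos: [0.5562, -0.3731, 0.2436]
tool_rot: [-3.141, -0.0, 1.608]
ft_force: [0.3, -0.2, 0.7]
finger_gap: 0.0931
gripper_force: 0.0
clock: 2.15
eef_pos: [0.5813, -0.3649, 0.2433]
tool_rot: [-3.141, -0.0, 1.608]
ft_force: [0.2, -0.7, -0.4]
finger_gap: 0.0928
gripper_force: 0.0
{'intrinsics': array([[297.31863964,   0.        , 258.62388742],
       [  0.        , 297.31863964, 190.1949092 ],
       [  0.        ,   0.        ,   1.        ]]), 'R': array([[ 9.99288368e-01,  3.77109652e-02, -7.99874420e-04],
       [ 3.65576936e-02, -9.63070172e-01,  2.66757154e-01],
       [ 9.28933454e-03, -2.66596562e-01, -9.63763447e-01]]), 't': array([-0.56664481, -0.40445217,  0.2871437 ])}
```

View pics/w1.png

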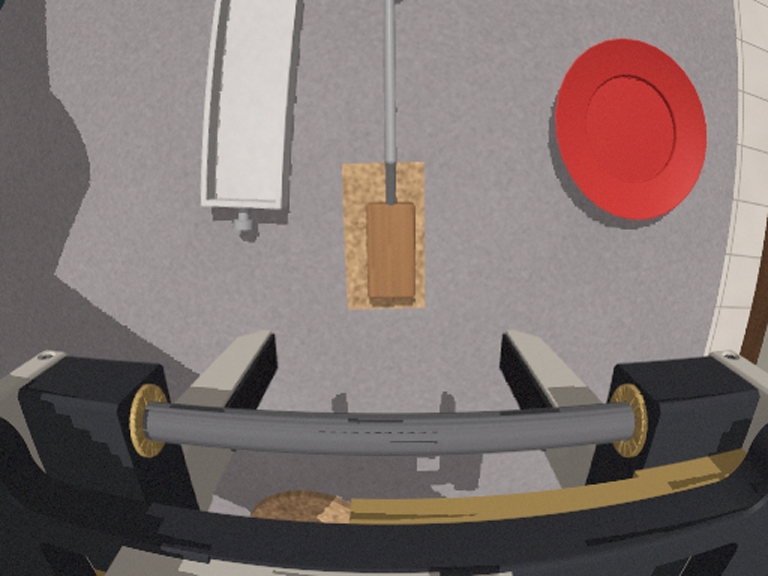

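Wrist view: the handle top has corners (368,203), (414,203), (414,297) and (367,297), lying along the mat (343–424, 163–308). The knob end of the drawer is at (202–288, 207).

```bash
python3 - <<'E'
from h import *
m=np.load("w1.npy",allow_pickle=True).item()
W=lambda u,v,z:np.round(world("wrist",u/1.5,v/1.5,z,m)*1000,1)[:2]
print("handle",[W(u,v,.024) for u,v in((368,203),(414,203),(414,297),(367,297))])
print("mat",[W(u,v,0) for u,v in((343,164),(424,162),(424,307),(348,309))])
print("drawer",[W(u,v,.025) for u,v in((202,206),(288,209),(301,0))],[W(u,v,.005) for u,v in((282,203),)], "plate left",W(557,130,.02),W(640,220,.02))
print("shank",W(390.5,150,.062),W(389.5,30,.062))
T=lambda u,v,z:np.round(world("top",u/1.5625,v/1.5625,z)*1000)[:2]
print(T(643,263,.024),T(697,262,.024),T(699,290,.024),T(644,291,.024))
E
```

```text
handle [array([ 563.2, -323. ]), array([ 600.2, -321.6]), array([ 604.2, -400.7]), array([ 564.5, -402.2])]
mat [array([ 539.7, -292. ]), array([ 608.7, -287.8]), array([ 615.6, -417.1]), array([ 546.6, -421.6])]
drawer [array([ 420.6, -326.8]), array([ 497.6, -329.3]), array([ 501.8, -152.1])] [array([ 487.7, -326.2])] plate left [ 718.9 -251.4] [ 810.3 -321.5]
shank [ 579.5 -280.8] [ 575.4 -191.1]
[ 602. -319.] [ 601. -403.] [ 556. -401.] [ 557. -316.]
```

```bash
python3 -m crank '[0.07,0.06,1,0,0,0,100, 0,0,1,0,0,0,100, 0,0,1,0,0,0,100, 0,0,1,0,0,0,100, 0,0,1,0,0,0,100, 0,0,1,0,0,0,100, 0,0,0.8,0,0,0,100, 0,0,0.35,0,0,0,100, 0,0,0,0,0,0,100, 0,0,0,0,0,0,100]' 40
python3 -m crank '[0,0,0,0,0,0,20, 0,0,0,0,0,0,20, 0,0,0,0,0,0,20, 0,0,0,0,0,0,20, 0,0,0,0,0,0,20, 0,0,0,0,0,0,20, 0,0,0,0,0,0,20, 0,0,0,0,0,0,20]' 40
```

```text
clock: 3.03
eef_pos: [0.583, -0.3633, 0.0297]
tool_rot: [3.141, 0.0, 1.607]
ft_force: [0.5, -0.3, 0.1]
finger_gap: 0.0935
gripper_force: 0.0
clock: 3.7
eef_pos: [0.5834, -0.3625, 0.0291]
tool_rot: [-3.142, -0.0, 1.608]
ft_force: [-0.1, 0.5, 0.4]
finger_gap: 0.0442
gripper_force: 0.0
```

```bash
python3 -m crank '[0,0,0,0,0,0,20, 0,0,0,0,0,0,20, 0,0,0,0,0,0,20, 0,0,-0.2,0,0,0,20, 0,0,-1,0,0,0,20, 0,0,-1,0,0,0,20, 0,0,-1,0,0,0,20, 0,0,-1,0,0,0,20, 0,0,-1,0,0,0,20, 0,0,0,0,0,-2.2,20]' 40
python3 -m crank '[0.5,0,0,0,0,0,20, 0.9,0.3,0,0,0,0,20, 0.9,0.3,0,0,0,0,20, 0.9,0.3,0,0,0,0,20, 0.9,0.3,0,0,0,0,20, 0.9,0.3,0,0,0,0,20, 0.9,0.3,0,0,0,0,20, 0.9,0.3,0,0,0,0,20, 0.9,0.3,0,0,0,0,20, 0.9,0.3,0,0,0,0,20]'
python3 -m crank '[0.9,0.3,0,0,0,0,20, 0.9,0.3,0,0,0,0,20, 0.9,0.3,0,0,0,0,20, 0.9,0.15,0,0,0,0,20, 0.6,0,0,0,0,0,20, 0.4,0,0,0,0,0,20, 0.1,0,0,0,0,0,20, 0,0,0,0,0,0,20, 0,0,0,0,0,0,20, 0,0,0,0,0,0,20]'
python3 - <<'E'
from h import *
for n in ("top","scene"):
    im=bot.capture(n); cv2.imwrite(f"pics/{n}2.png",im[:,:,::-1])
im=cv2.imread("pics/top2.png")[95:215,105:305]; a=cv2.resize(im,(700,420),interpolation=cv2.INTER_CUBIC); cv2.imwrite("pics/c2.png",a)
E
```

```text
clock: 4.53
eef_pos: [0.5847, -0.3634, 0.1929]
tool_rot: [3.135, 0.005, 1.645]
ft_force: [0.4, -0.6, -0.3]
finger_gap: 0.0396
gripper_force: 40.0
clock: 5.37
eef_pos: [0.6443, -0.0971, 0.1844]
tool_rot: [-3.14, -0.0, 1.645]
ft_force: [-0.2, -0.8, -0.9]
finger_gap: 0.0395
gripper_force: 40.0
clock: 6.2
eef_pos: [0.6655, 0.0428, 0.1851]
tool_rot: [-3.142, 0.0, 1.645]
ft_force: [-0.1, -0.0, -1.2]
finger_gap: 0.0396
gripper_force: 40.0
```

View pics/c2.png

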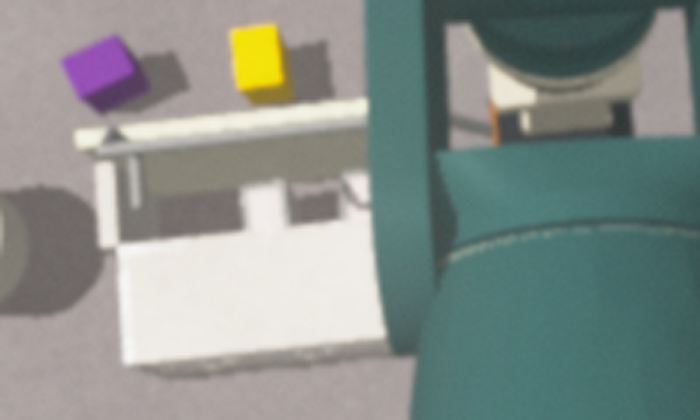

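Crop: the rod's foot hangs over the slot at crop (136, 152–208), ahead of the end wall. The left tin is at (245–288, 180).

```bash
python3 - <<'E'
from h import *
C=lambda u,v,z:np.round(world("top",105+u/3.5,95+v/3.5,z)*1000,1)[:2]
print("foot",C(138,154,.160),C(137,207,.160),"shank",C(97,151,.218),C(365,121,.218),"tin1",C(243,182,.044),C(288,178,.044),"endwall",C(118,240,.095))
E
```

```text
foot [657. 302.] [623.4 301.9] shank [641.8 306. ] [654.3 152.9] tin1 [669.5 265.5] [671.3 233.5] endwall [618.3 336.1]
```

```bash
python3 -m crank '[0,0.07,0,0,0,0.4,20, 0,0,0.8,0,0,0,20, 0,0,0.8,0,0,0,20, 0,0,0.8,0,0,0,20, 0,0,0.8,0,0,0,20, 0,0,0.5,0,0,0,20, 0,0,0.3,0,0,0,20, 0,0,0,0,0,0,20]'
python3 -m crank '[0,0,0.3,0,0,0,20, 0,0,0.3,0,0,0,20, 0,0,0.3,0,0,0,20, 0,0,0.15,0,0,0,20, 0,0,0,0,0,0,20, 0,0,0,0,0,0,20]'
python3 - <<'E'
from h import *
for n in ("top","scene"):
    im=bot.capture(n); cv2.imwrite(f"pics/{n}3.png",im[:,:,::-1])
a=cv2.imread("pics/top3.png")[95:215,105:305]; b=cv2.imread("pics/scene3.png")[180:300,200:400]
a=cv2.resize(np.vstack([a,b]),(500,600),interpolation=cv2.INTER_CUBIC); cv2.imwrite("pics/c3.png",a)
E
```

```text
clock: 6.97
eef_pos: [0.6671, 0.0437, 0.0633]
tool_rot: [-3.139, -0.0, 1.639]
ft_force: [0.4, 0.7, -0.9]
finger_gap: 0.0395
gripper_force: 40.0
clock: 7.47
eef_pos: [0.6676, 0.044, 0.0335]
tool_rot: [-3.141, -0.0, 1.639]
ft_force: [-0.1, -0.9, -0.8]
finger_gap: 0.0399
gripper_force: 40.0
```

View pics/c3.png

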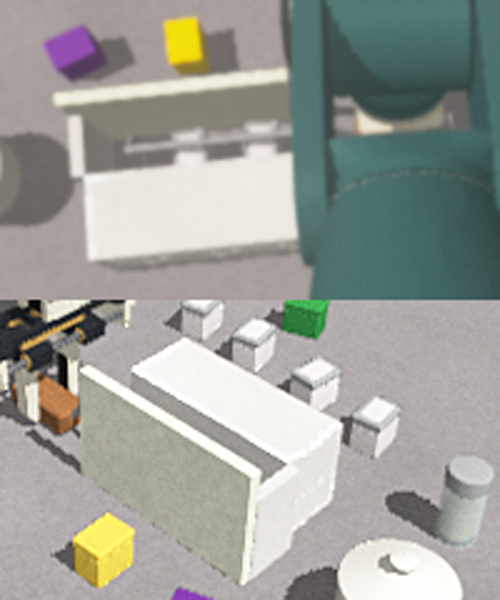

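Rod lowered: the shank runs over both tins, with the hook between the left tin and the end wall. Now I pull.

```bash
python3 -m crank '[0,0,0.07,0,0,0,20, -0.1,0,0,0,0,0,20, -0.25,0,0,0,0,0,20, -0.25,0,0,0,0,0,20, -0.25,0,0,0,0,0,20, -0.25,0,0,0,0,0,20, -0.25,0,0,0,0,0,20, -0.25,0,0,0,0,0,20, -0.25,0,0,0,0,0,20, -0.25,0,0,0,0,0,20]'
python3 -m crank '[-0.25,0,0,0,0,0,20, -0.25,0,0,0,0,0,20, -0.25,0,0,0,0,0,20, -0.25,0,0,0,0,0,20, -0.25,0,0,0,0,0,20, -0.25,0,0,0,0,0,20, -0.25,0,0,0,0,0,20, -0.25,0,0,0,0,0,20, -0.25,0,0,0,0,0,20, -0.25,0,0,0,0,0,20]'
python3 -m crank '[-0.25,0,0,0,0,0,20, -0.25,0,0,0,0,0,20, -0.25,0,0,0,0,0,20, -0.25,0,0,0,0,0,20, -0.25,0,0,0,0,0,20, -0.25,0,0,0,0,0,20, -0.25,0,0,0,0,0,20, -0.25,0,0,0,0,0,20, -0.25,0,0,0,0,0,20, -0.25,0,0,0,0,0,20]'
python3 -m crank '[-0.25,0,0,0,0,0,20, -0.15,0,0,0,0,0,20, -0.05,0,0,0,0,0,20, 0,0,0,0,0,0,20, 0,0,0,0,0,0,20]'
python3 - <<'E'
from h import *
for n in ("top","scene"):
    im=bot.capture(n); cv2.imwrite(f"pics/{n}4.png",im[:,:,::-1])
a=cv2.imread("pics/top4.png")[95:245,145:345]; b=cv2.imread("pics/scene4.png")[130:280,180:380]
a=cv2.resize(np.hstack([a,b]),(800,300),interpolation=cv2.INTER_CUBIC); cv2.imwrite("pics/c4.png",a)
E
```

```text
clock: 8.4
eef_pos: [0.672, -0.0198, 0.0315]
tool_rot: [-3.142, -0.0, 1.639]
ft_force: [0.4, 0.1, -1.6]
finger_gap: 0.0395
gripper_force: 40.0
clock: 9.23
eef_pos: [0.6771, -0.0945, 0.0315]
tool_rot: [3.142, -0.0, 1.639]
ft_force: [0.2, 0.4, -1.8]
finger_gap: 0.0399
gripper_force: 40.0
clock: 10.07
eef_pos: [0.6823, -0.1693, 0.0315]
tool_rot: [-3.142, -0.0, 1.639]
ft_force: [-0.3, 0.9, -1.2]
finger_gap: 0.0398
gripper_force: 40.0
clock: 10.48
eef_pos: [0.6831, -0.182, 0.0315]
tool_rot: [-3.142, 0.0, 1.639]
ft_force: [0.4, -0.3, -1.5]
finger_gap: 0.0397
gripper_force: 40.0
```

View pics/c4.png

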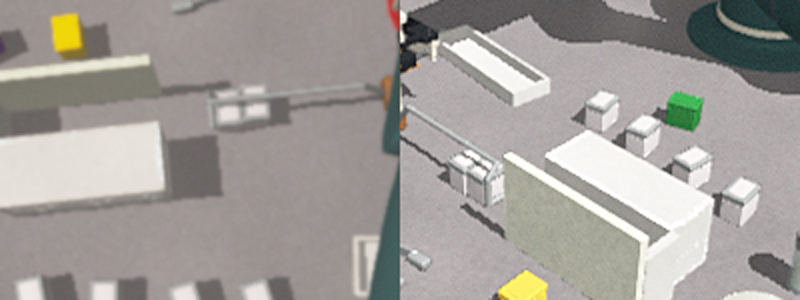

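Both tins are out and standing upright side by side, with the hook just behind them. Next I free the hook and return the rod to the mat.

```bash
python3 -m crank '[0.15,0,0,0,0,0,20, 0,0,0,0,0,0,20, 0,0,-0.6,0,0,0,20, 0,0,-0.8,0,0,0,20, 0,0,-0.8,0,0,0,20, 0,0,-0.8,0,0,0,20, 0,0,0,0,0,0.8,20, -0.4,-0.3,0,0,0,0,20, -0.9,-0.6,0,0,0,0,20, -0.9,-0.6,0,0,0,0,20]'
python3 -m crank '[-0.9,-0.6,0,0,0,0,20, -0.9,-0.6,0,0,0,0,20, -0.9,-0.6,0,0,0,0,20, -0.6,-0.4,0,0,0,0,20, -0.28,-0.11,0,0,0,0,20, 0,0,0.8,0,0,0,20, 0,0,0.8,0,0,0,20, 0,0,0.6,0,0,0,20, 0,0,0.4,0,0,0,20, 0,0,0.3,0,0,0,20]'
python3 -m crank '[0,0,0.15,0,0,0,20, 0,0,0,0,0,0,20, 0,0,0,0,0,0,20]'
```

```text
clock: 11.42
eef_pos: [0.6404, -0.246, 0.1201]
tool_rot: [-3.14, -0.001, 1.627]
ft_force: [0.9, -0.7, -1.8]
finger_gap: 0.0396
gripper_force: 40.0
clock: 12.25
eef_pos: [0.5776, -0.3563, 0.0324]
tool_rot: [-3.14, -0.001, 1.625]
ft_force: [0.1, 0.1, -0.9]
finger_gap: 0.0399
gripper_force: 40.0
clock: 12.5
eef_pos: [0.5785, -0.3569, 0.0307]
tool_rot: [3.141, 0.001, 1.625]
ft_force: [-0.8, -0.1, -1.6]
finger_gap: 0.0403
gripper_force: 40.0
```

```bash
python3 -m crank '[0,0,0.05,0,0,0,20, 0,0,0,0,0,0,20, 0,0,0,0,0,0,100, 0,0,0,0,0,0,100, 0,0,0,0,0,0,100, 0,0,0,0,0,0,100, 0,0,0,0,0,0,100, 0,0,-0.4,0,0,0,100, 0,0,-1,0,0,0,100, 0,0,-1,0,0,0,100]'
python3 -m crank '[0,0,-1,0,0,0,100, 0,0,-1,0,0,0,100, 0,0,-1,0,0,0,100, 0,0,-1,0,0,0,100, 0,0,-0.6,0,0,0,100, 0.9,-0.3,0,0,0,0,100, 0.9,-0.3,0,0,0,0,100, 0.9,-0.3,0,0,0,0,100, 0.9,-0.3,0,0,0,0,100, 0.9,-0.3,0,0,0,0,100]'
python3 -m crank '[0.9,-0.3,0,0,0,0,100, 0.9,-0.3,0,0,0,0,100, 0.9,-0.3,0,0,0,0,100, 0.9,-0.3,0,0,0,0,100, 0.9,-0.3,0,0,0,0,100, 0.9,-0.3,0,0,0,0,100, 0.9,-0.3,0,0,0,0,100, 0.9,-0.3,0,0,0,0,100, 0.9,-0.3,0,0,0,0,100, 0.2,0,0,0,0,0,100]'
python3 -m crank '[0,0,0,0,0,0,100, 0,0,0,0,0,0,100]'
python3 - <<'E'
from h import *
for n in ("top","scene"):
    im=bot.capture(n); cv2.imwrite(f"pics/{n}5.png",im[:,:,::-1])
m=bot.camera_model("wrist"); im=bot.capture("wrist"); np.save("w5.npy",m,allow_pickle=True); cv2.imwrite("pics/w5.png",im[:,:,::-1])
a=np.hstack([cv2.imread("pics/top5.png"),cv2.imread("pics/w5.png")]);cv2.imwrite("pics/c5.png",cv2.resize(a,(800,300),interpolation=cv2.INTER_AREA))
E
```

```text
clock: 13.33
eef_pos: [0.5775, -0.3565, 0.1011]
tool_rot: [-3.14, -0.001, 1.625]
ft_force: [0.8, -0.3, 0.9]
finger_gap: 0.0885
gripper_force: 0.0
clock: 14.17
eef_pos: [0.5251, -0.2234, 0.2395]
tool_rot: [3.141, 0.0, 1.625]
ft_force: [0.5, 0.0, 0.6]
finger_gap: 0.0931
gripper_force: 0.0
clock: 15.0
eef_pos: [0.43, 0.0223, 0.2399]
tool_rot: [3.14, -0.001, 1.627]
ft_force: [0.2, -0.9, 1.0]
finger_gap: 0.0932
gripper_force: 0.0
clock: 15.17
eef_pos: [0.4316, 0.0196, 0.2392]
tool_rot: [3.141, 0.0, 1.626]
ft_force: [0.0, -1.1, -0.5]
finger_gap: 0.0931
gripper_force: 0.0
```

View pics/c5.png

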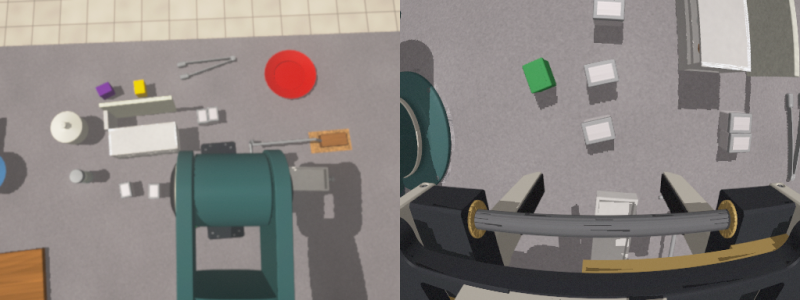

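Wrist view: the board tins (about (598,72), (598,130), (608,8) in the composite) and the two fished tins (740,122), (740,143) are all visible. The rod is back on the mat. Measuring the tins numerically.

```bash
cat >> h.py <<'E'
def tins(n,im,m=None,z=.044,ths=(150,165,180,195,205)):
    im=im.astype(int);mn=im.min(2);mx=im.max(2);r={}
    for th in ths:
        for c,a,q in blobs(n,im,(mn>th)&(mx-mn<35),z,30,6000,m):
            if 26<q[2]<56 and 16<q[3]<42:
                r.setdefault((round(q[0]/25),round(q[1]/25)),[]).append((th,q,np.round(c)))
    return r
E
python3 - <<'E'
from h import *
m=np.load("w5.npy",allow_pickle=True).item()
for n,f,mm in(("wrist","w5",m),("top","top5",None)):
    print(n)
    for k,v in tins(n,cv2.imread(f"pics/{f}.png")[:,:,::-1],mm).items(): print([(t,list(map(float,q)),c.tolist()) for t,q,c in v[::2]])
E
```

```text
wrist
[(150, [430.6, 208.6, 44.1, 30.8, 0.7], [267.0, 11.0]), (180, [430.7, 208.3, 40.7, 29.3, 3.4], [268.0, 10.0]), (205, [430.5, 209.2, 33.8, 21.5, 2.5], [267.0, 10.0])]
[(150, [155.7, 145.1, 35.0, 16.7, 33.5], [54.0, 73.0])]
[(150, [748.8, 127.3, 49.3, 23.3, 56.7], [489.0, 113.0])]
[(150, [748.4, 94.0, 45.9, 32.3, -40.2], [486.0, 138.0])]
[(150, [346.2, 23.0, 29.9, 23.6, -43.1], [185.0, 166.0])]
[(150, [666.7, 22.4, 44.5, 31.6, 4.5], [436.0, 182.0]), (180, [667.3, 21.7, 34.3, 22.2, 4.2], [436.0, 183.0])]
[(150, [282.7, -22.8, 48.4, 30.4, -72.7], [141.0, 203.0])]
[(150, [266.7, -51.6, 37.9, 27.9, -3.4], [128.0, 220.0])]
[(150, [586.9, -39.1, 50.3, 21.9, -40.6], [377.0, 227.0])]
[(165, [425.1, 111.9, 43.0, 31.7, 15.7], [257.0, 92.0]), (195, [425.0, 111.4, 34.0, 22.1, 15.2], [257.0, 93.0])]
[(165, [660.7, 56.3, 42.0, 30.9, 3.2], [437.0, 156.0]), (195, [661.4, 55.1, 33.1, 21.1, 6.0], [437.0, 158.0])]
[(165, [425.0, 27.0, 42.6, 31.0, 15.1], [254.0, 166.0]), (195, [425.3, 25.7, 33.6, 21.7, 15.8], [254.0, 168.0])]
top
[(150, [799.2, 114.6, 27.7, 19.8, -80.2], [235.0, 96.0])]
[(150, [435.4, 300.0, 46.6, 33.4, 10.5], [159.0, 243.0]), (180, [435.2, 299.8, 39.9, 28.5, 12.1], [160.0, 243.0]), (205, [435.2, 299.2, 35.1, 23.2, 10.5], [160.0, 243.0])]
[(150, [426.8, 213.3, 49.8, 35.9, -0.2], [196.0, 245.0])]
[(165, [1011.9, -590.9, 36.3, 18.0, -2.6], [508.0, 6.0])]
[(165, [666.0, 24.0, 40.3, 29.1, 4.2], [272.0, 145.0]), (195, [665.5, 22.5, 33.0, 22.1, -1.8], [272.0, 145.0])]
[(165, [660.3, 58.3, 40.5, 29.6, -1.4], [258.0, 148.0]), (195, [660.3, 56.9, 33.8, 22.3, 7.8], [259.0, 148.0])]
[(165, [480.8, 454.4, 37.4, 36.6, 45.7], [96.0, 225.0])]
[(165, [429.0, 212.1, 40.5, 28.8, -0.2], [196.0, 244.0]), (195, [429.0, 211.9, 35.3, 24.1, -1.3], [196.0, 244.0])]
[(195, [1023.0, -335.8, 49.6, 34.5, -69.1], [405.0, 7.0])]
[(195, [965.4, 217.4, 31.8, 19.9, -13.3], [194.0, 36.0])]
```

```bash
python3 - <<'E'
from h import *
im=cv2.imread("pics/t1.png")[:,:,::-1].astype(int); mn=im.min(2);mx=im.max(2)
for th in (140,150,160,170):
  for c,a,q in blobs("top",im,(mn>th)&(mx-mn<40),.025,1500,6000):
    if abs(q[1]+204)<40: print(th,q)
im=cv2.cvtColor(cv2.imread("pics/w1.png"),cv2.COLOR_BGR2GRAY)
m=np.load("w1.npy",allow_pickle=True).item()
# far long wall: outer edge near x=.495; profile of brightness along x at several y, top plane z=.025
for y in(-.30,-.27,-.24,-.21,-.18):
    xs=np.arange(.405,.515,.001); p=proj("wrist",np.stack([xs,0*xs+y,0*xs+.025],-1),m)*1.5
    g=cv2.remap(im,p[None,:,0].astype(np.float32),p[None,:,1].astype(np.float32),cv2.INTER_LINEAR)[0].astype(int)
    d=np.diff(g); i=np.argsort(-abs(d))[:8]; print(y,sorted((round(xs[j]*1000),int(d[j])) for j in i))
ys=np.arange(-.345,-.305,.001)
for x in (.435,.47,.485):
    p=proj("wrist",np.stack([0*ys+x,ys,0*ys+.025],-1),m)*1.5
    g=cv2.remap(im,p[None,:,0].astype(np.float32),p[None,:,1].astype(np.float32),cv2.INTER_LINEAR)[0].astype(int)
    d=np.diff(g); i=np.argsort(-abs(d))[:8]; print(x,sorted((round(ys[j]*1000),int(d[j])) for j in i))
E
```

```text
140 [ 458.2 -207.2  237.1   76.5   87.5]
150 [ 457.2 -207.4  236.1   74.3   88.5]
160 [ 458.2 -207.8  234.7   72.2   88.5]
170 [ 458.1 -209.1  212.2   69.6   87.5]
-0.3 [(419, 31), (420, 22), (424, -33), (425, -44), (433, 55), (434, 32), (491, -50), (492, -46)]
-0.27 [(420, 37), (421, 33), (425, -28), (426, -44), (434, 61), (435, 43), (492, -35), (493, -45)]
-0.24 [(421, 26), (426, -43), (427, -58), (435, 52), (436, 26), (494, -46), (495, -31), (502, 36)]
-0.21 [(422, 23), (423, 23), (427, -34), (428, -59), (436, 50), (437, 31), (495, -45), (496, -31)]
-0.18 [(424, 27), (429, -41), (430, -30), (437, 37), (438, 43), (495, -26), (496, -46), (497, -30)]
0.435 [(-340, -27), (-339, -27), (-328, 45), (-327, 48), (-326, 17), (-322, -14), (-317, 15), (-316, 24)]
0.47 [(-330, 27), (-329, 65), (-328, 24), (-324, -13), (-323, -16), (-322, 11), (-321, 18), (-320, 7)]
0.485 [(-342, -34), (-341, -26), (-331, 14), (-330, 36), (-329, 42), (-328, 18), (-324, -13), (-322, 17)]
```

```bash
cat > plan.py <<'E'
import sys,numpy as np
from station import bot
# usage: plan.py x y z psi  [x y z psi ...]  mm, deg ; "T k dx dy z" handled by slot()
C=np.array([486.,-322.5]);Y=-1.9
def slot(k,dx,dy):
    c,s=np.cos(np.radians(Y)),np.sin(np.radians(Y))
    return C+np.array([[c,-s],[s,c]])@[-23+dx,17+34*k+dy]
def legs(poses):
    o=bot.observe(); p=np.array(o["eef_pos"])*1000; psi=np.degrees(o["tool_rot"][2])
    for q in poses:
        t=np.radians(q[3]); d=np.array(q[:3])-p
        print("rz %.2f  tx %.3f ty %.3f tz %.3f  -> %s"%(psi-q[3],(np.cos(t)*d[0]+np.sin(t)*d[1])/30,(np.sin(t)*d[0]-np.cos(t)*d[1])/30,-d[2]/30,np.round(q,1)))
        p=np.array(q[:3]);psi=q[3]
E
cat > cyc.py <<'E'
import sys
from plan import *
# cyc.py k x y a
k,x,y,a=map(float,sys.argv[1:5]); s=slot(k,-6,6)
legs([(x,y,130,90+a),(x,y,48,90+a),(x,y,120,90+a),(*s,120,90+Y),(*s,54,90+Y)])
E
python3 cyc.py 0 425 26 15.4
```

```text
rz -12.35  tx 0.289 ty -0.153 tz 3.621  -> [425.   26.  130.  105.4]
rz 0.00  tx 0.000 ty 0.000 tz 2.733  -> [425.   26.   48.  105.4]
rz 0.00  tx 0.000 ty 0.000 tz -2.400  -> [425.   26.  120.  105.4]
rz 17.30  tx -10.776 ty 1.451 tz -0.000  -> [ 457.8 -298.6  120.    88.1]
rz 0.00  tx 0.000 ty 0.000 tz 2.200  -> [ 457.8 -298.6   54.    88.1]
```

```bash
python3 -m crank '[0,0,0,0,0,-6.2,100, 0,0,0,0,0,-6.2,100, 0.29,-0.15,0.8,0,0,0,100, 0,0,1,0,0,0,100, 0,0,1,0,0,0,100, 0,0,1,0,0,0,100, 0,0,1,0,0,0,100, 0,0,0.9,0,0,0,100, 0,0,0.5,0,0,0,100, 0,0,0.15,0,0,0,100]' 30
python3 -m crank '[0,0,0,0,0,0,100, 0,0,0,0,0,0,30, 0,0,0,0,0,0,30, 0,0,0,0,0,0,30, 0,0,0,0,0,0,30, 0,0,0,0,0,0,30, 0,0,0,0,0,0,30, 0,0,0,0,0,0,30, 0,0,0,0,0,0,30, 0,0,0,0,0,0,30]' 30
python3 -m crank '[0,0,-0.4,0,0,0,30, 0,0,-1,0,0,0,30, 0,0,-1,0,0,0,30, 0,0,0,0,0,5.8,30, 0,0,0,0,0,5.8,30, 0,0,0,0,0,5.7,30, -0.4,0.05,0,0,0,0,30, -0.8,0.1,0,0,0,0,30, -1,0.15,0,0,0,0,30, -1,0.15,0,0,0,0,30]'
python3 -m crank '[-1,0.15,0,0,0,0,30, -1,0.15,0,0,0,0,30, -1,0.15,0,0,0,0,30, -1,0.15,0,0,0,0,30, -1,0.15,0,0,0,0,30, -1,0.15,0,0,0,0,30, -1,0.15,0,0,0,0,30, -0.58,0.1,0,0,0,0,30, 0,0,0,0,0,0,30, 0,0,0,0,0,0,30]'
python3 - <<'E'
from h import *
m=bot.camera_model("wrist"); im=bot.capture("wrist"); np.save("w6.npy",m,allow_pickle=True); cv2.imwrite("pics/w6.png",cv2.resize(im[:,:,::-1],(768,576),interpolation=cv2.INTER_CUBIC))
E
```

```text
clock: 16.15
eef_pos: [0.4236, 0.0261, 0.0452]
tool_rot: [-3.137, -0.001, 1.84]
ft_force: [-0.6, -0.0, 0.1]
finger_gap: 0.093
gripper_force: 0.0
clock: 16.98
eef_pos: [0.4249, 0.0269, 0.0482]
tool_rot: [3.141, -0.0, 1.841]
ft_force: [-0.7, -0.0, 1.1]
finger_gap: 0.0455
gripper_force: 30.0
clock: 17.82
eef_pos: [0.4353, -0.0703, 0.121]
tool_rot: [3.141, 0.0, 1.541]
ft_force: [-0.1, 0.2, -0.8]
finger_gap: 0.0458
gripper_force: 30.0
clock: 18.65
eef_pos: [0.4625, -0.2984, 0.1204]
tool_rot: [-3.141, -0.0, 1.538]
ft_force: [0.3, 0.2, -1.0]
finger_gap: 0.0459
gripper_force: 30.0
```

View pics/w6.png

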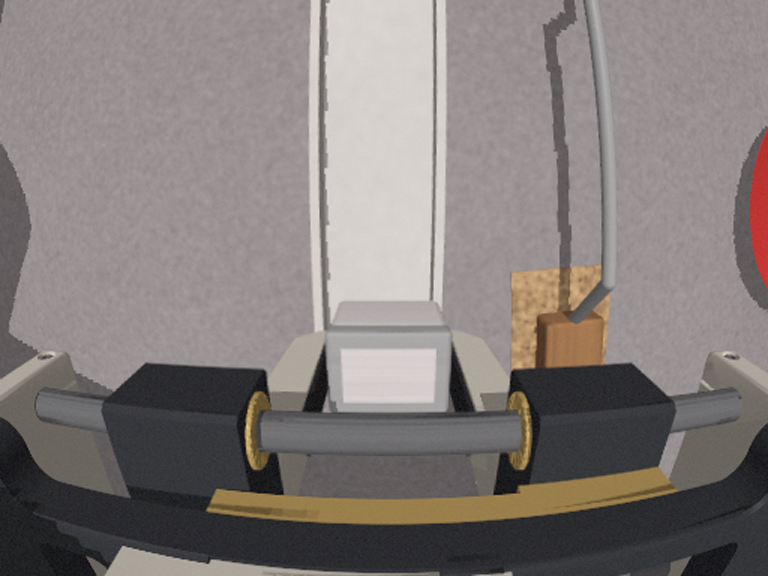

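Wrist view: the tin is held squarely over the drawer's knob end. The walls run at image x≈311–322 (near) and 435–445 (far), parallel to the tool. The rod handle is on the mat.

```bash
python3 - <<'E'
from h import *
m=np.load("w6.npy",allow_pickle=True).item()
W=lambda u,v,z:np.round(world("wrist",u/1.5,v/1.5,z,m)*1000,1)[:2]
for v in (20,150,270): print([W(u,v,.025) for u in((309,311,316)[min(2,v//120)],(447,446,443)[min(2,v//120)])])
print([W(u,v,.025) for u,v in ((314,250),(323,250),(434,250),(444,250))])
E
python3 -m crank '[0,-0.15,0,0,0,0,30, 0,0,0.7,0,0,0,30, 0,0,0.7,0,0,0,30, 0,0,0.5,0,0,0,30, 0,0,0.25,0,0,0,30, 0,0,0,0,0,0,30, 0,0,0,0,0,0,30]'
```

```text
[array([ 425.1, -142.7]), array([ 498.3, -145.7])]
[array([ 424.2, -215.2]), array([ 495.2, -217.8])]
[array([ 423.2, -280.5]), array([ 492.8, -282.7])]
[array([ 422.8, -269.3]), array([ 427.8, -269.5]), array([ 487.9, -271.5]), array([ 493.4, -271.6])]
clock: 19.28
eef_pos: [0.4583, -0.2973, 0.0563]
tool_rot: [3.141, 0.0, 1.54]
ft_force: [1.0, -0.2, -1.4]
finger_gap: 0.0452
gripper_force: 30.0
```

```bash
python3 -m crank '[0,0,0.08,0,0,0,30, -0.1,0,0,0,0,0,30, 0,0,0,0,0,0,30, 0,0,0,0,0,0,30]'
for i in 1 2 3 4 5 6 7; do python3 -m crank '[-0.033,0,0,0,0,0,30, 0,0,0,0,0,0,30]' | sed -n '2p;4p'; done
```

```text
clock: 19.62
eef_pos: [0.4582, -0.301, 0.0537]
tool_rot: [3.141, 0.0, 1.539]
ft_force: [-0.0, 0.3, -1.0]
finger_gap: 0.0458
gripper_force: 30.0
eef_pos: [0.4581, -0.3019, 0.0533]
ft_force: [0.3, -0.1, -1.5]
eef_pos: [0.458, -0.3028, 0.0532]
ft_force: [-1.1, 0.1, -0.1]
eef_pos: [0.458, -0.3037, 0.0531]
ft_force: [0.7, -0.3, -1.0]
eef_pos: [0.458, -0.304, 0.0532]
ft_force: [-0.6, 8.0, 3.5]
eef_pos: [0.458, -0.3041, 0.0532]
ft_force: [-0.9, 16.4, 7.2]
eef_pos: [0.458, -0.3044, 0.0533]
ft_force: [-1.3, 22.8, 10.4]
eef_pos: [0.4581, -0.3048, 0.0533]
ft_force: [-2.3, 28.9, 13.1]
```

```bash
python3 -m crank '[0.08,0,0,0,0,0,30, 0,0.13,0,0,0,0,30, 0,0,0,0,0,0,30]'
for i in 1 2 3 4 5; do python3 -m crank '[0,0.033,0,0,0,0,30, 0,0,0,0,0,0,30]' | sed -n '2p;4p'; done
```

```text
clock: 21.03
eef_pos: [0.4617, -0.3045, 0.0532]
tool_rot: [-3.14, -0.002, 1.54]
ft_force: [-5.7, 9.2, 6.8]
finger_gap: 0.0457
gripper_force: 30.0
eef_pos: [0.4622, -0.3046, 0.0531]
ft_force: [-10.0, 10.3, 8.3]
eef_pos: [0.463, -0.3046, 0.0531]
ft_force: [-10.3, 11.0, 9.5]
eef_pos: [0.464, -0.3046, 0.0532]
ft_force: [-10.9, 10.3, 9.8]
eef_pos: [0.4642, -0.3047, 0.0531]
ft_force: [-20.8, 11.5, 16.1]
eef_pos: [0.4643, -0.3047, 0.0531]
ft_force: [-29.8, 12.4, 21.7]
```

```bash
python3 -m crank '[0,-0.06,-0.03,0,0,0,30, 0,0,0,0,0,0,100, 0,0,0,0,0,0,100, 0,0,0,0,0,0,100, 0,0,0,0,0,0,100, 0,0,0,0,0,0,100, 0,0,0,0,0,0,100, 0,0,-0.5,0,0,0,100, 0,0,-1,0,0,0,100, 0,0,-1,0,0,0,100]'
cat > look.py <<'E'
import sys
from h import *
im=bot.capture("top"); cv2.imwrite(f"pics/{sys.argv[1]}.png",im[:,:,::-1])
for k,v in tins("top",im,ths=(165,180,195)).items():
    q=np.median([e[1] for e in v],0)
    if 380<q[0]<720 and q[3]<36: print(np.round(q,1))
E
python3 look.py l1; python3 cyc.py 1 425 111.5 15.4
```

```text
clock: 22.7
eef_pos: [0.4645, -0.3051, 0.1291]
tool_rot: [-3.14, -0.001, 1.54]
ft_force: [-0.2, 0.3, 0.2]
finger_gap: 0.0929
gripper_force: 0.0
[666.6  23.5  32.8  21.5   1.3]
[660.3  57.   33.4  21.5   2. ]
[ 461.9 -305.3   33.9   20.9   -5. ]
[474.9 460.3  26.7  16.6  45.8]
[435.3 299.2  35.3  22.9  12.1]
[ 4.290e+02  2.109e+02  3.330e+01  2.160e+01 -2.000e-01]
[423.9 113.1  34.8  22.4  15. ]
[ 4.631e+02 -3.058e+02  3.090e+01  1.990e+01  1.000e-01]
rz -17.19  tx 13.796 ty 2.370 tz 0.211  -> [425.  111.5 130.  105.4]
rz 0.00  tx 0.000 ty 0.000 tz 2.733  -> [425.  111.5  48.  105.4]
rz 0.00  tx 0.000 ty 0.000 tz -2.400  -> [425.  111.5 120.  105.4]
rz 17.30  tx -12.491 ty 1.545 tz -0.000  -> [ 458.9 -264.6  120.    88.1]
rz 0.00  tx 0.000 ty 0.000 tz 2.200  -> [ 458.9 -264.6   54.    88.1]
```

```bash
python3 -m crank '[0,0,0,0,0,-5.7,100, 0,0,0,0,0,-5.7,100, 0,0,0,0,0,-5.8,100, 0.5,0.16,0,0,0,0,100, 1,0.17,0,0,0,0,100, 1,0.17,0,0,0,0,100, 1,0.17,0,0,0,0,100, 1,0.17,0,0,0,0,100, 1,0.17,0,0,0,0,100, 1,0.17,0,0,0,0,100]' 30
python3 -m crank '[1,0.17,0,0,0,0,100, 1,0.17,0,0,0,0,100, 1,0.17,0,0,0,0,100, 1,0.17,0,0,0,0,100, 1,0.17,0,0,0,0,100, 1,0.17,0,0,0,0,100, 1,0.17,0,0,0,0,100, 0.3,0,0.7,0,0,0,100, 0,0,1,0,0,0,100, 0,0,0.8,0,0,0,100]'
python3 -m crank '[0,0,0.44,0,0,0,100, 0,0,0,0,0,0,100, 0,0,0,0,0,0,30, 0,0,0,0,0,0,30, 0,0,0,0,0,0,30, 0,0,0,0,0,0,30, 0,0,0,0,0,0,30, 0,0,0,0,0,0,30, 0,0,0,0,0,0,30, 0,0,0,0,0,0,30]' 30
python3 -m crank '[0,0,0,0,0,0,30, 0,0,-0.4,0,0,0,30, 0,0,-1,0,0,0,30, 0,0,-1,0,0,0,30, 0,0,0,0,0,5.8,30, 0,0,0,0,0,5.8,30, 0,0,0,0,0,5.7,30, -0.4,0,0,0,0,0,30, -0.8,0.1,0,0,0,0,30, -1,0.13,0,0,0,0,30]'
python3 -m crank '[-1,0.13,0,0,0,0,30, -1,0.13,0,0,0,0,30, -1,0.13,0,0,0,0,30, -1,0.13,0,0,0,0,30, -1,0.13,0,0,0,0,30, -1,0.13,0,0,0,0,30, -1,0.13,0,0,0,0,30, -1,0.13,0,0,0,0,30, -1,0.13,0,0,0,0,30, -1,0.13,0,0,0,0,30]'
python3 -m crank '[-0.3,0.02,0,0,0,0,30, 0,0,0,0,0,0,30, 0,0,0,0,0,0,30]'
python3 -c "
from plan import *
s=slot(1,-6,6); legs([(*s,54,90+Y)])"
```

```text
clock: 23.58
eef_pos: [0.4467, -0.1061, 0.1289]
tool_rot: [3.141, 0.0, 1.837]
ft_force: [0.5, -0.2, 0.0]
finger_gap: 0.0933
gripper_force: 0.0
clock: 24.42
eef_pos: [0.4227, 0.1139, 0.0527]
tool_rot: [3.141, -0.0, 1.839]
ft_force: [0.9, -0.0, -0.6]
finger_gap: 0.0932
gripper_force: 0.0
clock: 25.25
eef_pos: [0.4236, 0.1126, 0.041]
tool_rot: [3.141, 0.0, 1.84]
ft_force: [-0.8, -1.1, 2.2]
finger_gap: 0.046
gripper_force: 30.0
clock: 26.08
eef_pos: [0.4281, 0.0465, 0.1137]
tool_rot: [3.141, -0.0, 1.54]
ft_force: [-0.4, 0.6, -0.7]
finger_gap: 0.0459
gripper_force: 30.0
clock: 26.92
eef_pos: [0.4572, -0.2564, 0.1137]
tool_rot: [3.141, 0.0, 1.538]
ft_force: [2.0, 0.9, -0.0]
finger_gap: 0.0457
gripper_force: 30.0
clock: 27.17
eef_pos: [0.4575, -0.2636, 0.1131]
tool_rot: [-3.141, -0.0, 1.537]
ft_force: [-0.0, 0.7, -0.9]
finger_gap: 0.0457
gripper_force: 30.0
rz -0.05  tx -0.029 ty 0.050 tz 1.970  -> [ 458.9 -264.6   54.    88.1]
```

I gripped this tin 7 mm too low, so the fingertips would meet the wall. I'll let it drop the last few mm between barely opened pads, then regrip higher.

```bash
python3 -m crank '[0,0.05,0.6,0,0,0,30, 0,0,0.7,0,0,0,30, 0,0,0.4,0,0,0,30, 0,0,0.28,0,0,0,30, 0,0,0,0,0,0,30, 0,0,0,0,0,0,30, 0,0,0,0,0,0,52, 0,0,0,0,0,0,52, 0,0,0,0,0,0,52]'
python3 -m crank '[0,0,0,0,0,0,30, 0,0,0,0,0,0,30, 0,0,0,0,0,0,30, 0,0,0,0,0,0,30]'
python3 -m crank '[-0.1,0,0,0,0,0,30, 0,0,0,0,0,0,30]'
for i in 1 2 3 4 5 6; do python3 -m crank '[-0.033,0,0,0,0,0,30, 0,0,0,0,0,0,30]' | sed -n '2p;4p'; done
```

```text
clock: 27.92
eef_pos: [0.4595, -0.264, 0.0544]
tool_rot: [3.14, 0.001, 1.538]
ft_force: [0.9, -0.7, 0.2]
finger_gap: 0.0481
gripper_force: 0.0
clock: 28.25
eef_pos: [0.4594, -0.264, 0.0541]
tool_rot: [3.141, 0.0, 1.538]
ft_force: [-0.5, 0.3, 6.2]
finger_gap: 0.0458
gripper_force: 30.0
clock: 28.42
eef_pos: [0.4594, -0.267, 0.0541]
tool_rot: [3.141, 0.0, 1.538]
ft_force: [0.3, 1.2, 5.5]
finger_gap: 0.0456
gripper_force: 30.0
eef_pos: [0.4594, -0.2678, 0.0541]
ft_force: [0.3, 2.6, 6.8]
eef_pos: [0.4594, -0.2688, 0.0541]
ft_force: [-0.0, 3.4, 6.4]
eef_pos: [0.4593, -0.2696, 0.0541]
ft_force: [0.1, 3.4, 6.5]
eef_pos: [0.4593, -0.2698, 0.0541]
ft_force: [-0.7, 11.8, 9.9]
eef_pos: [0.4594, -0.27, 0.0541]
ft_force: [-0.1, 21.3, 13.9]
eef_pos: [0.4594, -0.2701, 0.0541]
ft_force: [-0.5, 29.9, 17.0]
```

```bash
python3 -m crank '[0.06,0,-0.03,0,0,0,30, 0,0.1,0,0,0,0,30, 0,0,0,0,0,0,30]'|sed -n '2p;4p'
for i in 1 2 3 4 5; do python3 -m crank '[0,0.033,0,0,0,0,30, 0,0,0,0,0,0,30]' | sed -n '2p;4p'; done
```

```text
eef_pos: [0.4616, -0.2699, 0.0542]
ft_force: [-3.2, 10.2, 5.9]
eef_pos: [0.462, -0.27, 0.0542]
ft_force: [-9.7, 11.4, 8.9]
eef_pos: [0.4628, -0.27, 0.0542]
ft_force: [-10.9, 11.8, 10.4]
eef_pos: [0.4638, -0.27, 0.0542]
ft_force: [-11.3, 10.8, 11.1]
eef_pos: [0.4648, -0.2701, 0.0542]
ft_force: [-11.3, 11.3, 10.5]
eef_pos: [0.4654, -0.2701, 0.0542]
ft_force: [-16.0, 11.2, 13.5]
```

```bash
python3 -m crank '[0,0.033,0,0,0,0,30, 0,0,0,0,0,0,30]' | sed -n '2p;4p'
python3 -m crank '[0,-0.06,-0.03,0,0,0,30, 0,0,0,0,0,0,100, 0,0,0,0,0,0,100, 0,0,0,0,0,0,100, 0,0,0,0,0,0,100, 0,0,0,0,0,0,100, 0,0,0,0,0,0,100, 0,0,-0.5,0,0,0,100, 0,0,-1,0,0,0,100, 0,0,-1,0,0,0,100]'
python3 -m crank '[0,0,0,0,0,0,100, 0,0,0,0,0,0,100]'|sed -n 2p
python3 look.py l2; python3 cyc.py 2 430 209.5 1.5
```

```text
eef_pos: [0.4656, -0.2701, 0.0542]
ft_force: [-25.6, 12.7, 20.0]
clock: 31.5
eef_pos: [0.4655, -0.2709, 0.1303]
tool_rot: [-3.14, -0.001, 1.538]
ft_force: [0.0, -0.6, 0.8]
finger_gap: 0.0924
gripper_force: 0.0
eef_pos: [0.4667, -0.2716, 0.132]
[666.1  22.5  30.5  22.1  -1.8]
[660.3  57.1  33.2  23.5   1.6]
[ 464.  -271.4   33.3   22.2   -3.1]
[477.  458.5  30.8  22.7  41.6]
[435.3 299.4  35.3  23.4  12.1]
[ 4.290e+02  2.121e+02  3.330e+01  2.160e+01 -2.000e-01]
rz -3.39  tx 16.051 ty -0.785 tz 0.014  -> [430.  209.5 130.   91.5]
rz 0.00  tx 0.000 ty 0.000 tz 2.733  -> [430.  209.5  48.   91.5]
rz 0.00  tx 0.000 ty 0.000 tz -2.400  -> [430.  209.5 120.   91.5]
rz 3.40  tx -14.628 ty 1.487 tz -0.000  -> [ 460.  -230.6  120.    88.1]
rz 0.00  tx 0.000 ty 0.000 tz 2.200  -> [ 460.  -230.6   54.    88.1]
```

```bash
python3 -m crank '[0.6,-0.03,0,0,0,-3.4,100, 1,-0.05,0,0,0,0,100, 1,-0.05,0,0,0,0,100, 1,-0.05,0,0,0,0,100, 1,-0.05,0,0,0,0,100, 1,-0.05,0,0,0,0,100, 1,-0.05,0,0,0,0,100, 1,-0.05,0,0,0,0,100, 1,-0.05,0,0,0,0,100, 1,-0.05,0,0,0,0,100]' 30
python3 -m crank '[1,-0.05,0,0,0,0,100, 1,-0.05,0,0,0,0,100, 1,-0.05,0,0,0,0,100, 1,-0.05,0,0,0,0,100, 1,-0.05,0,0,0,0,100, 1,-0.05,0,0,0,0,100, 0.45,0,0,0,0,0,100, 0,0,1,0,0,0,100, 0,0,1,0,0,0,100, 0,0,0.6,0,0,0,100]'
python3 -m crank '[0,0,0.18,0,0,0,100, 0,0,0,0,0,0,100, 0,0,0,0,0,0,100]'
```

```text
clock: 32.55
eef_pos: [0.4442, 0.0178, 0.1289]
tool_rot: [-3.14, -0.0, 1.597]
ft_force: [0.7, -0.2, 0.4]
finger_gap: 0.0931
gripper_force: 0.0
clock: 33.38
eef_pos: [0.4293, 0.2093, 0.0482]
tool_rot: [-3.138, 0.001, 1.598]
ft_force: [-0.5, -0.2, -1.4]
finger_gap: 0.0933
gripper_force: 0.0
clock: 33.63
eef_pos: [0.4311, 0.2096, 0.0472]
tool_rot: [-3.141, 0.0, 1.597]
ft_force: [0.2, 0.7, 0.6]
finger_gap: 0.0932
gripper_force: 0.0
```

```bash
python3 -m crank '[0,0,-0.03,0,0,0,30, 0,0,0,0,0,0,30, 0,0,0,0,0,0,30, 0,0,0,0,0,0,30, 0,0,0,0,0,0,30, 0,0,0,0,0,0,30, 0,0,0,0,0,0,30, 0,0,0,0,0,0,30, 0,0,0,0,0,0,30, 0,0,0,0,0,0,30]' 30
python3 -m crank '[0,0,-0.4,0,0,0,30, 0,0,-1,0,0,0,30, 0,0,-1,0,0,3.4,30, -0.4,0.06,0,0,0,0,30, -0.8,0,0,0,0,0,30, -1,0.11,0,0,0,0,30, -1,0.11,0,0,0,0,30, -1,0.11,0,0,0,0,30, -1,0.11,0,0,0,0,30, -1,0.11,0,0,0,0,30]'
python3 -m crank '[-1,0.11,0,0,0,0,30, -1,0.11,0,0,0,0,30, -1,0.11,0,0,0,0,30, -1,0.11,0,0,0,0,30, -1,0.11,0,0,0,0,30, -1,0.11,0,0,0,0,30, -1,0.11,0,0,0,0,30, -1,0.11,0,0,0,0,30, -0.43,0,0,0,0,0,30, 0,0,0,0,0,0,30]'
python3 -m crank '[0,0,0,0,0,0,30, 0,0,0,0,0,0,30]' | sed -n 2p
python3 -c "
from plan import *
s=slot(2,-6,6); legs([(*s,54,90+Y)])"
```

```text
clock: 34.47
eef_pos: [0.431, 0.2096, 0.0478]
tool_rot: [-3.142, 0.0, 1.597]
ft_force: [-0.8, -0.4, 1.5]
finger_gap: 0.0458
gripper_force: 29.9
clock: 35.3
eef_pos: [0.4429, 0.0215, 0.1204]
tool_rot: [3.141, -0.0, 1.538]
ft_force: [0.9, 0.7, -1.2]
finger_gap: 0.0458
gripper_force: 29.9
clock: 36.13
eef_pos: [0.4608, -0.2327, 0.1199]
tool_rot: [-3.141, 0.0, 1.535]
ft_force: [0.6, 1.3, -0.5]
finger_gap: 0.046
gripper_force: 29.9
eef_pos: [0.4611, -0.2297, 0.1198]
rz 0.03  tx -0.030 ty -0.035 tz 2.194  -> [ 460.  -230.6   54.    88.1]
```

```bash
python3 -m crank '[0,-0.02,0.7,0,0,0,30, 0,0,0.7,0,0,0,30, 0,0,0.5,0,0,0,30, 0,0,0.28,0,0,0,30, -0.12,0,0,0,0,0,30, 0,0,0,0,0,0,30, 0,0,0,0,0,0,30]'|sed -n '2p;4p'
for i in 1 2 3 4 5; do python3 -m crank '[-0.033,0,0,0,0,0,30, 0,0,0,0,0,0,30]' | sed -n '2p;4p'; done
```

```text
eef_pos: [0.4609, -0.2339, 0.0551]
ft_force: [0.2, -0.2, -1.8]
eef_pos: [0.4607, -0.2352, 0.0549]
ft_force: [-0.5, -0.3, 0.2]
eef_pos: [0.4605, -0.2362, 0.0546]
ft_force: [-0.3, -0.2, -0.5]
eef_pos: [0.4604, -0.2371, 0.0544]
ft_force: [0.2, 1.0, -0.4]
eef_pos: [0.4604, -0.2373, 0.0544]
ft_force: [-0.4, 9.6, 3.8]
eef_pos: [0.4603, -0.2378, 0.0544]
ft_force: [-1.1, 15.4, 6.7]
```

```bash
python3 -m crank '[0,0,0.04,0,0,0,30, -0.033,0.1,0,0,0,0,30, 0,0,0,0,0,0,30]'|sed -n '2p;4p'
for i in 1 2 3 4 5; do python3 -m crank '[0,0.033,0,0,0,0,30, 0,0,0,0,0,0,30]' | sed -n '2p;4p'; done
```

```text
eef_pos: [0.4625, -0.2379, 0.0524]
ft_force: [-7.4, 21.7, 5.4]
eef_pos: [0.4633, -0.2379, 0.0522]
ft_force: [-6.6, 20.7, 3.1]
eef_pos: [0.464, -0.238, 0.0522]
ft_force: [-9.8, 21.3, 5.2]
eef_pos: [0.4647, -0.238, 0.0521]
ft_force: [-13.1, 20.8, 7.1]
eef_pos: [0.4656, -0.2381, 0.0521]
ft_force: [-14.0, 21.5, 8.4]
eef_pos: [0.4665, -0.2381, 0.0522]
ft_force: [-15.3, 21.6, 8.3]
```

```bash
for i in 1 2; do python3 -m crank '[0,0.033,0,0,0,0,30, 0,0,0,0,0,0,30]' | sed -n '2p;4p'; done
python3 -m crank '[0,-0.06,-0.02,0,0,0,30, 0,0,0,0,0,0,100, 0,0,0,0,0,0,100, 0,0,0,0,0,0,100, 0,0,0,0,0,0,100, 0,0,0,0,0,0,100, 0,0,0,0,0,0,100, 0,0,-0.5,0,0,0,100, 0,0,-1,0,0,0,100, 0,0,-1,0,0,0,100]'|sed -n 2p
python3 -m crank '[0,0,0,0,0,0,100, 0,0,0,0,0,0,100]'|sed -n 2p
python3 look.py l3; python3 cyc.py 3 435 299.4 11.5
```

```text
eef_pos: [0.4667, -0.2381, 0.0522]
ft_force: [-23.9, 20.9, 14.3]
eef_pos: [0.4668, -0.2382, 0.0521]
ft_force: [-34.5, 21.2, 20.7]
eef_pos: [0.4679, -0.2401, 0.1288]
eef_pos: [0.4691, -0.2408, 0.1305]
[666.3  23.5  33.   22.    4.4]
[660.4  57.1  33.   22.2  -1.4]
[ 465.  -237.    33.6   20.8   -1.5]
[479.2 456.9  33.6  28.7  28.3]
[435.3 299.2  36.5  24.7  10.4]
[ 464.8 -237.7   31.5   21.    -4.3]
rz -13.39  tx 17.856 ty 2.492 tz -0.036  -> [435.  299.4 130.  101.5]
rz 0.00  tx 0.000 ty 0.000 tz 2.733  -> [435.  299.4  48.  101.5]
rz 0.00  tx 0.000 ty 0.000 tz -2.400  -> [435.  299.4 120.  101.5]
rz 13.40  tx -16.496 ty 1.420 tz -0.000  -> [ 461.2 -196.6  120.    88.1]
rz 0.00  tx 0.000 ty 0.000 tz 2.200  -> [ 461.2 -196.6   54.    88.1]
```

```bash
python3 -m crank '[0,0,0,0,0,-6.7,100, 0,0,0,0,0,-6.7,100, 0.5,0.02,0,0,0,0,100, 1,0.145,0,0,0,0,100, 1,0.145,0,0,0,0,100, 1,0.145,0,0,0,0,100, 1,0.145,0,0,0,0,100, 1,0.145,0,0,0,0,100, 1,0.145,0,0,0,0,100, 1,0.145,0,0,0,0,100]' 30 | sed -n 2p
python3 -m crank '[1,0.145,0,0,0,0,100, 1,0.145,0,0,0,0,100, 1,0.145,0,0,0,0,100, 1,0.145,0,0,0,0,100, 1,0.145,0,0,0,0,100, 1,0.145,0,0,0,0,100, 1,0.145,0,0,0,0,100, 1,0.145,0,0,0,0,100, 1,0.145,0,0,0,0,100, 1,0.145,0,0,0,0,100]' | sed -n 2p
python3 -m crank '[0.36,0,0,0,0,0,100, 0,0,0.8,0,0,0,100, 0,0,1,0,0,0,100, 0,0,0.7,0,0,0,100, 0,0,0.24,0,0,0,100, 0,0,0,0,0,0,100, 0,0,0,0,0,0,100]' | sed -n 2,3p
```

```text
eef_pos: [0.4528, -0.0117, 0.1277]
eef_pos: [0.4353, 0.2907, 0.1277]
eef_pos: [0.4345, 0.2995, 0.047]
tool_rot: [-3.141, 0.0, 1.77]
```

```bash
python3 -m crank '[0,0,-0.04,0,0,0,30, 0,0,0,0,0,0,30, 0,0,0,0,0,0,30, 0,0,0,0,0,0,30, 0,0,0,0,0,0,30, 0,0,0,0,0,0,30, 0,0,0,0,0,0,30, 0,0,0,0,0,0,30, 0,0,0,0,0,0,30, 0,0,0,0,0,0,30]' 30
python3 -m crank '[0,0,-0.4,0,0,0,30, 0,0,-1,0,0,0,30, 0,0,-1,0,0,0,30, 0,0,0,0,0,6.7,30, 0,0,0,0,0,6.7,30, -0.5,0.07,0,0,0,0,30, -1,0.09,0,0,0,0,30, -1,0.09,0,0,0,0,30, -1,0.09,0,0,0,0,30, -1,0.09,0,0,0,0,30]' | sed -n 2p
python3 -m crank '[-1,0.09,0,0,0,0,30, -1,0.09,0,0,0,0,30, -1,0.09,0,0,0,0,30, -1,0.09,0,0,0,0,30, -1,0.09,0,0,0,0,30, -1,0.09,0,0,0,0,30, -1,0.09,0,0,0,0,30, -1,0.09,0,0,0,0,30, -1,0.09,0,0,0,0,30, -1,0.09,0,0,0,0,30]' | sed -n 2p
python3 -m crank '[-1,0.09,0,0,0,0,30, -0.7,0,0,0,0,0,30, -0.3,0,0,0,0,0,30, 0,0,0,0,0,0,30, 0,0,0,0,0,0,30, 0,0,0,0,0,0,30]' | sed -n 2p
python3 -c "
from plan import *
s=slot(3,-6,6); legs([(*s,54,90+Y)])"
```

```text
clock: 43.27
eef_pos: [0.4346, 0.2996, 0.0478]
tool_rot: [3.142, -0.0, 1.772]
ft_force: [0.3, 0.0, -0.1]
finger_gap: 0.0455
gripper_force: 30.0
eef_pos: [0.4428, 0.163, 0.1206]
eef_pos: [0.4599, -0.1381, 0.1207]
eef_pos: [0.4608, -0.1955, 0.1199]
rz 0.05  tx -0.035 ty 0.012 tz 2.198  -> [ 461.2 -196.6   54.    88.1]
```

```bash
python3 -m crank '[0,0,0.7,0,0,0,30, 0,0,0.7,0,0,0,30, 0,0,0.5,0,0,0,30, 0,0,0.32,0,0,0,30, -0.13,0,0,0,0,0,30, 0,0,0,0,0,0,30, 0,0,0,0,0,0,30]'|sed -n '2p;4p'
for i in 1 2 3 4 5; do python3 -m crank '[-0.033,0,0,0,0,0,30, 0,0,0,0,0,0,30]' | sed -n '2p;4p'; done
```

```text
eef_pos: [0.461, -0.2, 0.0537]
ft_force: [0.7, -0.5, -0.8]
eef_pos: [0.461, -0.201, 0.0537]
ft_force: [0.8, 5.7, 1.8]
eef_pos: [0.461, -0.2011, 0.0537]
ft_force: [0.7, 15.9, 5.8]
eef_pos: [0.461, -0.2012, 0.0537]
ft_force: [0.5, 24.3, 9.6]
eef_pos: [0.461, -0.2015, 0.0537]
ft_force: [0.6, 31.6, 11.6]
eef_pos: [0.4609, -0.2021, 0.0536]
ft_force: [-0.1, 35.9, 11.2]
```

```bash
python3 -m crank '[0.05,0,0,0,0,0,30, 0,0.13,0,0,0,0,30, 0,0,0,0,0,0,30]'|sed -n '2p;4p'
for i in 1 2 3 4 5; do python3 -m crank '[0,0.033,0,0,0,0,30, 0,0,0,0,0,0,30]' | sed -n '2p;4p'; done
```

```text
eef_pos: [0.464, -0.2019, 0.0528]
ft_force: [-4.8, 18.5, 2.8]
eef_pos: [0.4645, -0.202, 0.0526]
ft_force: [-7.8, 19.5, 4.8]
eef_pos: [0.4653, -0.202, 0.0524]
ft_force: [-9.2, 19.0, 2.4]
eef_pos: [0.4663, -0.202, 0.0523]
ft_force: [-7.1, 18.6, 1.1]
eef_pos: [0.4672, -0.2021, 0.0522]
ft_force: [-7.3, 18.0, -0.2]
eef_pos: [0.4679, -0.2021, 0.0521]
ft_force: [-11.4, 18.8, 2.8]
```

```bash
for i in 1 2; do python3 -m crank '[0,0.033,0,0,0,0,30, 0,0,0,0,0,0,30]' | sed -n '2p;4p'; done
python3 -m crank '[0,-0.06,-0.02,0,0,0,30, 0,0,0,0,0,0,100, 0,0,0,0,0,0,100, 0,0,0,0,0,0,100, 0,0,0,0,0,0,100, 0,0,0,0,0,0,100, 0,0,0,0,0,0,100, 0,0,-0.5,0,0,0,100, 0,0,-1,0,0,0,100, 0,0,-1,0,0,0,100]'|sed -n 2p
python3 -m crank '[0,0,0,0,0,0,100, 0,0,0,0,0,0,100]'|sed -n 2p
python3 look.py l4; python3 cyc.py 4 666.5 22.5 4.3
```

```text
eef_pos: [0.468, -0.2021, 0.0522]
ft_force: [-22.1, 17.9, 10.2]
eef_pos: [0.4681, -0.2021, 0.0522]
ft_force: [-31.6, 20.3, 16.7]
eef_pos: [0.469, -0.204, 0.1289]
eef_pos: [0.4703, -0.2046, 0.1304]
[665.5  23.7  33.   22.1  -1.8]
[660.3  56.8  33.8  22.7  -1.4]
[ 466.7 -202.7   33.8   21.1   -4. ]
[481.5 454.8  34.8  33.7  88.6]
rz -6.19  tx 7.047 ty 7.108 tz -0.037  -> [666.5  22.5 130.   94.3]
rz 0.00  tx 0.000 ty 0.000 tz 2.733  -> [666.5  22.5  48.   94.3]
rz 0.00  tx 0.000 ty 0.000 tz -2.400  -> [666.5  22.5 120.   94.3]
rz 6.20  tx -6.393 ty -6.599 tz -0.000  -> [ 462.3 -162.6  120.    88.1]
rz 0.00  tx 0.000 ty 0.000 tz 2.200  -> [ 462.3 -162.6   54.    88.1]
```

```bash
python3 -m crank '[0,0,0,0,0,-6.2,100, 0.55,0.61,0,0,0,0,100, 0.9,0.9,0,0,0,0,100, 0.9,0.9,0,0,0,0,100, 0.9,0.9,0,0,0,0,100, 0.9,0.9,0,0,0,0,100, 0.9,0.9,0,0,0,0,100, 0.9,0.9,0,0,0,0,100, 0.7,0.7,0,0,0,0,100, 0.4,0.4,0,0,0,0,100]' 30 | sed -n 2p
python3 -m crank '[0,0,0,0,0,0,100, 0,0,0.8,0,0,0,100, 0,0,1,0,0,0,100, 0,0,0.5,0,0,0,100, 0,0,0.2,0,0,0,100, 0,0,0,0,0,0,100, 0,0,0,0,0,0,100]' | sed -n 2,3p
```

```text
eef_pos: [0.6674, 0.0254, 0.1266]
eef_pos: [0.6666, 0.0224, 0.0545]
tool_rot: [3.141, 0.0, 1.646]
```

```bash
python3 -m crank '[0,0,0.2,0,0,0,100, 0,0,0,0,0,0,30, 0,0,0,0,0,0,30, 0,0,0,0,0,0,30, 0,0,0,0,0,0,30, 0,0,0,0,0,0,30, 0,0,0,0,0,0,30, 0,0,0,0,0,0,30, 0,0,0,0,0,0,30, 0,0,0,0,0,0,30]' 30
python3 -m crank '[0,0,0,0,0,0,30, 0,0,-0.5,0,0,0,30, 0,0,-1,0,0,0,30, 0,0,-1,0,0,0,30, 0,0,-0.25,0,0,6.2,30, -0.5,-0.6,0,0,0,0,30, -0.9,-0.9,0,0,0,0,30, -0.9,-0.9,0,0,0,0,30, -0.9,-0.9,0,0,0,0,30, -0.9,-0.9,0,0,0,0,30]' | sed -n 2p
python3 -m crank '[-0.9,-0.9,0,0,0,0,30, -0.9,-0.9,0,0,0,0,30, -0.4,-0.5,0,0,0,0,30, -0.1,-0.1,0,0,0,0,30, 0,0,0,0,0,0,30, 0,0,0,0,0,0,30]' | sed -n 2p
python3 -c "
from plan import *
s=slot(4,-6,6); legs([(*s,54,90+Y)])"
```

```text
clock: 51.57
eef_pos: [0.6664, 0.0227, 0.0478]
tool_rot: [3.141, -0.0, 1.646]
ft_force: [-0.3, -0.0, 1.1]
finger_gap: 0.0458
gripper_force: 30.0
eef_pos: [0.535, -0.0968, 0.1312]
eef_pos: [0.4627, -0.1625, 0.131]
rz -0.01  tx -0.005 ty -0.012 tz 2.568  -> [ 462.3 -162.6   54.    88.1]
```

```bash
python3 -m crank '[0,0,0.8,0,0,0,30, 0,0,0.8,0,0,0,30, 0,0,0.6,0,0,0,30, 0,0,0.38,0,0,0,30, -0.1,0,0,0,0,0,30, 0,0,0,0,0,0,30, 0,0,0,0,0,0,30]'|sed -n '2p;4p'
for i in 1 2 3 4 5; do python3 -m crank '[-0.033,0,0,0,0,0,30, 0,0,0,0,0,0,30]' | sed -n '2p;4p'; done
```

```text
eef_pos: [0.4627, -0.1653, 0.0532]
ft_force: [0.7, -0.1, 0.2]
eef_pos: [0.4624, -0.1666, 0.0533]
ft_force: [0.0, -0.2, -1.1]
eef_pos: [0.4621, -0.1677, 0.0531]
ft_force: [-1.2, 0.2, -0.3]
eef_pos: [0.462, -0.1682, 0.053]
ft_force: [0.5, 5.8, 1.5]
eef_pos: [0.4621, -0.1683, 0.053]
ft_force: [-0.9, 15.2, 5.3]
eef_pos: [0.4621, -0.1685, 0.053]
ft_force: [-0.8, 23.8, 7.6]
```

Contact with the row. Now the wall, expected at x≈469.

```bash
python3 -m crank '[0,0.15,0,0,0,0,30, 0,0,0,0,0,0,30]'|sed -n '2p;4p'
for i in 1 2 3 4 5 6; do python3 -m crank '[0,0.033,0,0,0,0,30, 0,0,0,0,0,0,30]' | sed -n '2p;4p'; done
```

```text
eef_pos: [0.4659, -0.1686, 0.0523]
ft_force: [-4.3, 22.1, 3.7]
eef_pos: [0.4664, -0.1686, 0.0521]
ft_force: [-7.8, 21.7, 3.5]
eef_pos: [0.4672, -0.1686, 0.0519]
ft_force: [-7.7, 20.9, 1.6]
eef_pos: [0.4681, -0.1686, 0.0518]
ft_force: [-6.9, 20.2, 1.8]
eef_pos: [0.469, -0.1687, 0.0517]
ft_force: [-7.8, 20.0, 0.2]
eef_pos: [0.4692, -0.1687, 0.0517]
ft_force: [-17.9, 21.3, 8.0]
eef_pos: [0.4693, -0.1687, 0.0517]
ft_force: [-28.6, 21.8, 13.9]
```

```bash
python3 -m crank '[0,-0.06,-0.02,0,0,0,30, 0,0,0,0,0,0,100, 0,0,0,0,0,0,100, 0,0,0,0,0,0,100, 0,0,0,0,0,0,100, 0,0,0,0,0,0,100, 0,0,0,0,0,0,100, 0,0,-0.5,0,0,0,100, 0,0,-1,0,0,0,100, 0,0,-1,0,0,0,100]'|sed -n 2p
python3 -m crank '[0,0,0,0,0,0,100, 0,0,0,0,0,0,100]'|sed -n 2p
python3 look.py l5; python3 cyc.py 5 661 57 4
python3 - <<'E'
import cv2
im=cv2.imread("pics/l5.png")[85:265,225:475];cv2.imwrite("pics/l5c.png",cv2.resize(im,(750,540),interpolation=cv2.INTER_CUBIC))
E
```

```text
eef_pos: [0.4699, -0.1707, 0.1286]
eef_pos: [0.4713, -0.1712, 0.1301]
[660.3  57.1  35.4  22.2  -1.4]
[480.8 454.4  36.6  33.8 -45. ]
[ 468.3 -167.6   32.4   18.8   -3.7]
rz -5.89  tx 7.138 ty 6.859 tz -0.047  -> [661.  57. 130.  94.]
rz 0.00  tx 0.000 ty 0.000 tz 2.733  -> [661.  57.  48.  94.]
rz 0.00  tx 0.000 ty 0.000 tz -2.400  -> [661.  57. 120.  94.]
rz 5.90  tx -6.403 ty -6.377 tz -0.000  -> [ 463.4 -128.6  120.    88.1]
rz 0.00  tx 0.000 ty 0.000 tz 2.200  -> [ 463.4 -128.6   54.    88.1]
```

View pics/l5c.png

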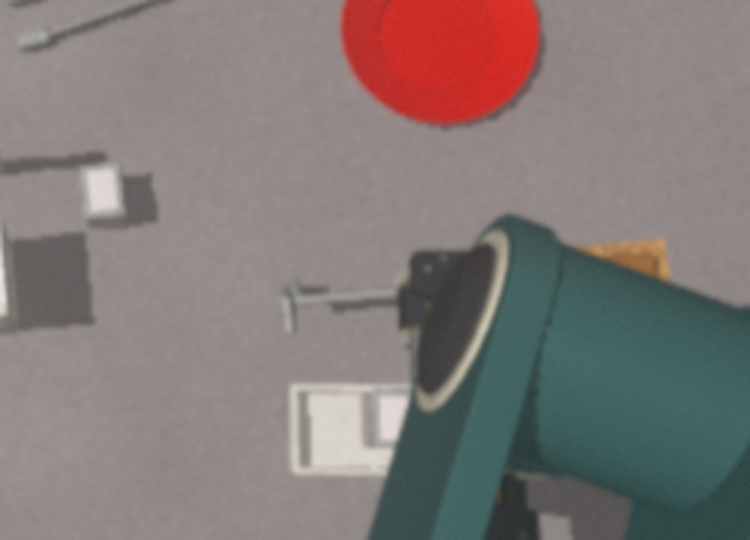

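The last tin stands alone at crop (102,190), and the fifth is in the drawer at (392,418). Picking the last one.

```bash
python3 -m crank '[0,0,0,0,0,-5.9,100, 0.64,0.36,0,0,0,0,100, 0.9,0.9,0,0,0,0,100, 0.9,0.9,0,0,0,0,100, 0.9,0.9,0,0,0,0,100, 0.9,0.9,0,0,0,0,100, 0.9,0.9,0,0,0,0,100, 0.9,0.9,0,0,0,0,100, 0.7,0.7,0,0,0,0,100, 0.4,0.4,0,0,0,0,100]' 30 | sed -n 2p
python3 -m crank '[0,0,0,0,0,0,100, 0,0,0.8,0,0,0,100, 0,0,1,0,0,0,100, 0,0,0.5,0,0,0,100, 0,0,0.36,0,0,0,100, 0,0,0,0,0,0,100, 0,0,0,0,0,0,100]' | sed -n 2,3p
```

```text
eef_pos: [0.6618, 0.0598, 0.1262]
eef_pos: [0.6608, 0.0569, 0.0489]
tool_rot: [-3.141, 0.0, 1.64]
```

```bash
python3 -m crank '[0,0,0.03,0,0,0,100, 0,0,0,0,0,0,30, 0,0,0,0,0,0,30, 0,0,0,0,0,0,30, 0,0,0,0,0,0,30, 0,0,0,0,0,0,30, 0,0,0,0,0,0,30, 0,0,0,0,0,0,30, 0,0,0,0,0,0,30, 0,0,0,0,0,0,30]' 30
python3 -m crank '[0,0,0,0,0,0,30, 0,0,-0.5,0,0,0,30, 0,0,-1,0,0,0,30, 0,0,-1,0,0,0,30, 0,0,-0.25,0,0,5.9,30, -0.5,-0.5,0,0,0,0,30, -0.9,-0.9,0,0,0,0,30, -0.9,-0.9,0,0,0,0,30, -0.9,-0.9,0,0,0,0,30, -0.9,-0.9,0,0,0,0,30]' | sed -n 2p
python3 -m crank '[-0.9,-0.9,0,0,0,0,30, -0.9,-0.9,0,0,0,0,30, -0.4,-0.4,0,0,0,0,30, -0.1,-0.1,0,0,0,0,30, 0,0,0,0,0,0,30, 0,0,0,0,0,0,30]' | sed -n 2p
python3 -c "
from plan import *
s=slot(5,-6,6); legs([(*s,54,90+Y)])"
```

```text
clock: 58.78
eef_pos: [0.6609, 0.0572, 0.0478]
tool_rot: [3.142, -0.0, 1.641]
ft_force: [0.1, -1.2, 0.1]
finger_gap: 0.0457
gripper_force: 30.0
eef_pos: [0.5325, -0.0624, 0.1312]
eef_pos: [0.4631, -0.1282, 0.131]
rz -0.01  tx -0.016 ty 0.010 tz 2.567  -> [ 463.4 -128.6   54.    88.1]
```

```bash
python3 -m crank '[0,0,0.8,0,0,0,30, 0,0,0.8,0,0,0,30, 0,0,0.6,0,0,0,30, 0,0,0.37,0,0,0,30, -0.1,0,0,0,0,0,30, 0,0,0,0,0,0,30, 0,0,0,0,0,0,30]'|sed -n '2p;4p'
for i in 1 2 3 4 5; do python3 -m crank '[-0.033,0,0,0,0,0,30, 0,0,0,0,0,0,30]' | sed -n '2p;4p'; done
```

```text
eef_pos: [0.4632, -0.131, 0.0536]
ft_force: [-0.4, 0.5, -0.1]
eef_pos: [0.4629, -0.1323, 0.0536]
ft_force: [0.3, 0.7, -0.9]
eef_pos: [0.4626, -0.1334, 0.0534]
ft_force: [0.4, 0.4, -0.3]
eef_pos: [0.4626, -0.1336, 0.0534]
ft_force: [-0.2, 10.2, 2.0]
eef_pos: [0.4626, -0.1337, 0.0534]
ft_force: [0.5, 19.1, 5.3]
eef_pos: [0.4626, -0.1339, 0.0534]
ft_force: [0.2, 28.4, 6.7]
```

```bash
python3 -m crank '[0,0.15,0,0,0,0,30, 0,0,0,0,0,0,30]'|sed -n '2p;4p'
for i in 1 2 3 4 5 6; do python3 -m crank '[0,0.033,0,0,0,0,30, 0,0,0,0,0,0,30]' | sed -n '2p;4p'; done
```

```text
eef_pos: [0.4662, -0.1339, 0.0526]
ft_force: [-5.8, 26.8, 4.6]
eef_pos: [0.4667, -0.1339, 0.0524]
ft_force: [-8.9, 25.6, 6.2]
eef_pos: [0.4675, -0.134, 0.0522]
ft_force: [-9.2, 25.9, 3.5]
eef_pos: [0.4684, -0.134, 0.052]
ft_force: [-9.9, 24.8, 2.1]
eef_pos: [0.4693, -0.1341, 0.0519]
ft_force: [-7.8, 24.8, 1.0]
eef_pos: [0.4703, -0.1341, 0.0519]
ft_force: [-8.3, 26.0, 0.2]
eef_pos: [0.4704, -0.1341, 0.0518]
ft_force: [-19.0, 24.7, 6.9]
```

```bash
python3 -m crank '[0,0.033,0,0,0,0,30, 0,0,0,0,0,0,30]' | sed -n '2p;4p'
python3 -m crank '[0,-0.06,-0.02,0,0,0,30, 0,0,0,0,0,0,100, 0,0,0,0,0,0,100, 0,0,0,0,0,0,100, 0,0,0,0,0,0,100, 0,0,0,0,0,0,100, 0,0,0,0,0,0,100, 0,0,-0.5,0,0,0,100, 0,0,-1,0,0,0,100, 0,0,-1,0,0,0,100]'|sed -n 2p
python3 -m crank '[0,0,-1,0,0,0,100, 0,0,-1,0,0,0,100, 0,0,-1,0,0,0,100, 0,0,-0.8,0,0,0,100, -1,0,0,0,0,0,100, -1,0,0,0,0,0,100, -1,0,0,0,0,0,100, -1,0,0,0,0,0,100, -1,0,0,0,0,0,100, -1,0,0,0,0,0,100]'|sed -n 2p
python3 -m crank '[-0.5,0,0,0,0,0,100, 0,0,0,0,0,0,100, 0,0,0,0,0,0,100]'|sed -n 2p
python3 - <<'E'
from h import *
m=bot.camera_model("wrist"); im=bot.capture("wrist"); np.save("w9.npy",m,allow_pickle=True); cv2.imwrite("pics/w9.png",im[:,:,::-1])
cv2.imwrite("pics/w9c.png",cv2.resize(im[40:260,140:400,::-1],(700,592),interpolation=cv2.INTER_CUBIC))
for k,v in tins("wrist",im,m,.049,(180,195,205)).items(): print([list(map(float,e[1])) for e in v])
E
```

```text
eef_pos: [0.4706, -0.1341, 0.0518]
ft_force: [-29.3, 26.5, 15.0]
eef_pos: [0.4714, -0.1365, 0.1289]
eef_pos: [0.4657, -0.3181, 0.2428]
eef_pos: [0.4654, -0.3316, 0.2424]
[[469.7, -138.1, 40.6, 19.3, -2.2]]
[[468.1, -167.7, 41.3, 25.6, -2.1], [468.7, -169.0, 33.4, 20.6, -2.0], [468.7, -169.0, 33.4, 20.6, -2.1]]
[[466.4, -201.5, 40.0, 25.6, -2.5], [467.6, -203.2, 33.2, 22.1, -2.0], [467.0, -203.2, 32.1, 19.8, -2.1]]
[[465.9, -236.9, 34.4, 22.6, -1.8], [466.4, -237.4, 33.3, 21.6, -2.0], [465.9, -236.9, 32.2, 20.4, -2.0]]
[[464.7, -271.2, 34.7, 21.5, -2.0], [464.7, -271.2, 32.5, 21.5, -2.0], [464.7, -271.2, 32.5, 19.2, -2.0]]
[[463.5, -305.3, 33.1, 21.8, -2.0], [463.5, -304.7, 33.0, 20.7, -1.9], [463.6, -305.3, 32.9, 19.5, -1.9]]
[[469.7, -136.9, 33.8, 16.7, -2.1], [469.2, -136.9, 32.7, 16.7, -2.1]]
```

View pics/w9c.png

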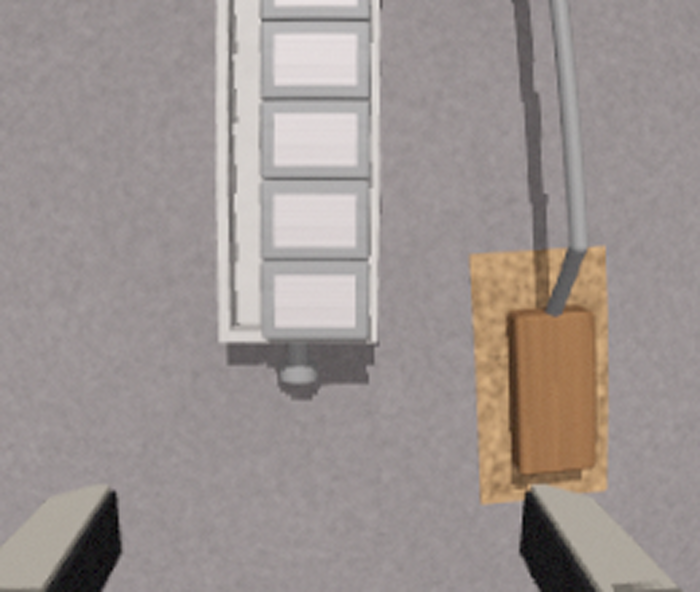

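The row is tight, all at −2°, with 34 mm spacing. The rod handle looks close to the right edge of the mat, so I'll measure that and the row's last gap.

```bash
python3 - <<'E'
from h import *
m=np.load("w9.npy",allow_pickle=True).item()
W=lambda u,v,z:np.round(world("wrist",140+u*260/700,40+v*220/592,z,m)*1000,1)[:2]
print("handle",[W(u,v,.024) for u,v in((514,312),(593,310),(595,470),(518,472))])
print("mat",[W(u,v,0) for u,v in((470,255),(606,247),(607,490),(482,503))])
im=bot.capture("top"); cv2.imwrite("pics/l9.png",im[:,:,::-1])
a=cv2.imread("pics/w9.png")[0:130,150:350]; b=im[60:260,180:480,::-1]
cv2.imwrite("pics/l9c.png",np.hstack([cv2.resize(a,(460,300),interpolation=cv2.INTER_CUBIC),cv2.resize(b,(340,300),interpolation=cv2.INTER_CUBIC)]))
E
```

```text
handle [array([ 555.6, -316.5]), array([ 594.5, -316. ]), array([ 600.2, -396.3]), array([ 560. , -395.3])]
mat [array([ 539.2, -292. ]), array([ 609.2, -287.9]), array([ 617. , -417.4]), array([ 547.4, -420.9])]
```

View pics/l9c.png

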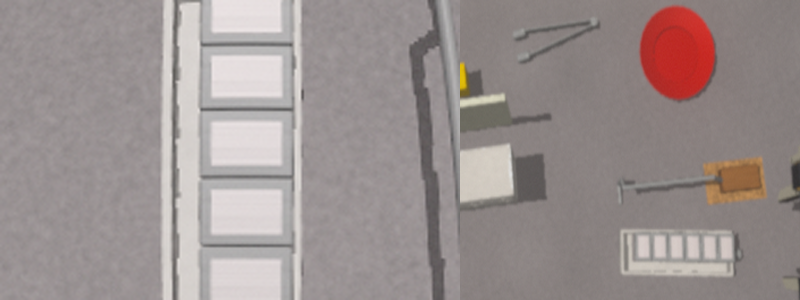

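```bash
python3 -c "
from station import bot
print(bot.hand_in())"
```

```text
the job is handed in; nothing more can be done
None
```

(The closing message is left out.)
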